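Set the feed gate's fingers to the template with a stylus

TASK

The nine fingers of the grain feeder's gate have crept forward past their template. Take the setting stylus from its stand, run its round foot slowly along the whole wavy edge of the template, from the left end (finger 1) to the right end (finger 9), in unbroken contact with it and with a steady light pressure, always between 3 and 14 newtons, so that every finger is pushed back flush with the edge, and put the stylus back upright in its stand. Touch the gate only with the stylus and leave the tin and the weights where they are.

Things in the scene. Friction and masses are not known exactly. Their poses are not given: they have to be found in the camera images.
- gate: feed gate of a grain feeder, fixed on the bench: aluminium base 127 x 180 mm (top at z = 10 mm, x from -55 to +72 mm) and on it the finger pack: nine steel fingers side by side under a dark template plate with a wavy front edge. Origin: on the bench under its middle; x points back into the gate, away from the wavy edge, y along the row towards finger 1, z up. Nothing is higher than 43 mm (two thumbscrews, y = +-76, x = -6 mm)
- base_front (a point): middle of the base's front rim, top (gate x = -55, y = 0, z = 10 mm). Template: 5 mm plate, z = 26 to 31 mm, y = -84 to +84 mm; wavy edge about x = -31 to -17 mm, humps and hollows, slope to 27 deg, curves of 20 mm radius or more. Its course is not given, and two screws set the whole pack (template and fingers) up to 8 mm fore or aft and 0.06 rad askew, fixed and not measured: feel for it. Friction about 0.15
- stylus: setting stylus, a loose upright hand tool 84 mm tall, about 0.16 kg: round polished steel foot 20 mm in diameter and 26 mm tall, neck, square aluminium handle 15 x 15 mm from 36 to 84 mm above the underside. Origin: centre of the underside; z up along the handle, x, y square to its flats. In use the underside hangs about 17 mm above the bench: the foot then meets template and fingers together
- stand_seat (a point): centre of the floor of the well of the stylus stand, 8 mm above the bench: a fixed turned wooden ring 62 mm in diameter and 22 mm tall with a round well 25 mm in diameter and 14 mm deep, in which the stylus stands upright
- finger1 (a joint): how far finger 1 is pushed back (along gate +x), m, 0 to 0.045; about 0.6 N friction, it stays where left. Fingers 1 to 9 lie at gate y = +56, +42, +28 ... -56 mm; each is 12 mm wide, 12 to 24 mm above the bench, its half-round nose (6 mm radius) foremost at x = -45 mm + this value + pack setting. At the start each nose stands 2 to 4 mm in front of its flush place
- finger2 (a joint): the same for finger 2, at gate y = +42 mm
- finger3 (a joint): the same for finger 3, at gate y = +28 mm
- finger4 (a joint): the same for finger 4, at gate y = +14 mm
- finger5 (a joint): the same for finger 5, at gate y = +0 mm
- finger6 (a joint): the same for finger 6, at gate y = -14 mm
- finger7 (a joint): the same for finger 7, at gate y = -28 mm
- finger8 (a joint): the same for finger 8, at gate y = -42 mm
- finger9 (a joint): the same for finger 9, at gate y = -56 mm
- sample_tin: bystander: empty open aluminium sample tin, 56 mm wide, 27 mm tall; origin under its centre
- weight_200: bystander: brass weight with a knob, 38 mm wide, 40 mm tall; origin under its centre
- weight_100: bystander: smaller brass weight with a knob, 30 mm wide, 33 mm tall; origin under its centre
Things that resemble listed ones, but are neither listed nor needed, are in the scene too. Of the things shaped like the part that bears stand_seat, the wooden one is meant.

How it is judged:
On the way, in this order (a step that is already met when the one before it is completed fails the run):
1. the stylus is taken out of its stand (z of stylus in the frame of stand_seat above 0.03 m), for 0.1 s.
2. the stylus slides along the template's edge in front of finger 1, pressed on the gate with at least 3 N without a break (contact force between stylus and gate above 3 N and y of stylus in the frame of gate between 0.046 and 0.066 m), for 0.4 s.
3. the stylus slides along the template's edge in front of finger 3, pressed on the gate with at least 3 N without a break (contact force between stylus and gate above 3 N and y of stylus in the frame of gate between 0.018 and 0.038 m), for 0.4 s.
4. the stylus slides along the template's edge in front of finger 5, pressed on the gate with at least 3 N without a break (contact force between stylus and gate above 3 N and y of stylus in the frame of gate between -0.01 and 0.01 m), for 0.4 s.
5. the stylus slides along the template's edge in front of finger 7, pressed on the gate with at least 3 N without a break (contact force between stylus and gate above 3 N and y of stylus in the frame of gate between -0.038 and -0.018 m), for 0.4 s.
6. the stylus slides along the template's edge in front of finger 9, pressed on the gate with at least 3 N without a break (contact force between stylus and gate above 3 N and y of stylus in the frame of gate between -0.066 and -0.046 m), for 0.4 s.
At the end, for the whole second after the job is handed in: each of the nine finger noses is flush with the template's edge (its half-round nose just touching the edge line, within 1.5 mm of slide either way), and the stylus stands upright (within 0.1 rad), at rest and released, on the floor of its stand's well (within 3 mm of height and 5 mm of its centre) (value of joint finger1 between 0.02323 and 0.02623 m and value of joint finger2 between 0.02567 and 0.02867 m and value of joint finger3 between 0.02184 and 0.02484 m and value of joint finger4 between 0.01562 and 0.01862 m and value of joint finger5 between 0.01601 and 0.01901 m and value of joint finger6 between 0.02152 and 0.02452 m and value of joint finger7 between 0.02371 and 0.02671 m and value of joint finger8 between 0.0202 and 0.0232 m and value of joint finger9 between 0.01465 and 0.01765 m and horizontal distance between stylus and stand_seat below 0.005 m and z of stylus in the frame of stand_seat below 0.003 m and angle between stylus's own z axis and vertical below 0.1 rad and linear speed of stylus below 0.02 m/s).
It fails at once if the stylus presses on the gate (template or fingers) with more than 14 N (contact force between stylus and gate above 14 N).
It fails at once if the gripper or arm touches the gate (contact force between any of the fingers, the arm and gate above 1 N).
It fails at once if the tin or a weight is moved by more than 20 mm or tipped (distance of any of sample_tin, weight_200, weight_100 from where it was at the start of the episode above 0.02 m or angle between any of sample_tin, weight_200, weight_100's own z axis and vertical above 0.3 rad).
It also fails if it takes over 72 s, if anything falls off the work surface, if the arm or the gripper's body presses on something with over 40 N, if the wrist force passes 120 N, or if a joint passes its speed limit or range.

ROBOT

A 6-joint arm with a two-finger parallel gripper is mounted at the origin on a cart in front of the work surface, level with it; the furniture and walls round the work are solid. World frame = base frame: x ahead of the robot, y to its left, z up, the work surface at z = 0. Lengths are in m, angles in rad, forces in N, time in s.
With the tool pointing down it reaches from about 0.425 to 0.95 m from the base axis. Payload 3.5 kg.
Tool frame: the origin (TCP) lies at the very end of the fingers, on their centre line; the grasp point (between the pads) lies 19 mm behind it; y points along the fingers, z is the direction in which the jaws open and shut, and the axes are right-handed (so a half turn about y gives the same grasp; the last joint's range is limited). The gripper opens to 85 mm and grips with 20 to 120 N. Pads are 22 mm wide; open, the fingers measure 114 mm over their backs; the gripper's body (76 mm by 85 mm) begins 54 mm behind the grasp point. The pads swing forward as they close: fully open they stand 13 mm farther back than shut.
Start: joints at [-1.342, 0.286, 1.577, -0, 1.279, -0.15], TCP at [0.25, -0.627, 0.231] pointing down, gripper open.
Joint ranges: [-2.77, 2.77], [-0.9, 2.22], [0.21, 2.48], [-1.53, 4.67], [0.24, 2.81], [-2.84, 2.84]. Speed limits (rad/s): [2.79, 2.79, 3.14, 3.14, 3.14, 3.14].

INTERFACE

Orientations are given as a unit quaternion [x, y, z, w].
In Python, from plant import ctrl gives the robot as it stands. The module is installed in compiled form; this text tells all that it offers.
- The arm moves only by the tool jog_arm, never from a script. Its argument "deltas" is a list of rows, each a list of 3 entries, a list of its own where there are three numbers: the turn, a rotation vector about the tool's x, y, z in rad, then the shift along the tool's x, y, z in m, then the opening, from 0 (shut) to 1 (fully open). In form: [[[wx, wy, wz], [dx, dy, dz], gripper], ...]. A call has 1 to 10 rows; each row is the pose to reach, as a shift and turn from the pose measured when the call began, along the tool's axes at that moment; what a row does not reach only later rows make up. A row lasts 1/12 s, in which the tool goes at most 41.7 mm and 7.16 degrees, less where a joint would pass 70% of its speed; a pose out of reach is approached as far as the arm can. A call with a gripper value outside its range is refused whole. The fingers move at their own pace and stop on an object; "force" is the grip in N (left out, the last holds). Time passes only in rows, so rows that repeat a pose let the fingers close. It gives the time, the measured TCP pose, the force and the opening at its end, in the units of the state.
- ctrl.get_state(): the state, without advancing time (a new reading comes with each control period).
- ctrl.read_camera(name): name is "scene" or "top" or "wrist"; returns a dict with "pixels" (384x512x3 uint8, blue, green, red), "range_z" (384x512 float32, m along the optical axis (not along the pixel's ray), 0 where there is no reading), "fx", "fy", "cx", "cy" (pixels), "T" (4x4, takes a point from camera to world coordinates); the wrist camera has in their place "mount" (4x4, takes a point from camera to tool coordinates, whose origin is the TCP and whose axes are the tool frame's). Camera axes: x right, y up, looking along -z (the intrinsics and any distortion apply to the point x, -y, -z); pixel columns grow to the right and rows downward; lengths in m; the calibration is good to about 2 mm. A picture is of the moment at which its call begins: read the wrist's pose just before it.
- ctrl.sign_off(): hands the job in, once; it reports no verdict.
The state is a dict: "time": time; "qpos": joint angles; "dq": joint speeds; "joint_efforts": joint torques, N m; "eef_pos": TCP position; "tcp_rot": TCP orientation; "contact_force": force on the tool from outside, world axes, zero at the start; "wrist_torque": the same for the moment, N m; "opening": opening from 0.0 (shut) to 1.0 (fully open).
Only numpy, scipy, OpenCV 4.12 (cv2) and the standard library are available. Lean on these libraries where they do the work, as an engineer would, in place of code of your own. Each camera call takes 0.05 s, during which the arm holds its last target.

## Working session

There is one attempt and no reset: what is moved stays moved. The work goes in short steps, Python scripts to look and compute and a tool call to move; the robot and the scene stay as the last step left them, time stands still between calls to the robot, and variables do not carry over. Pictures are saved under pics/ and viewed, and the job is handed in when it is done.

Besides the shell and the picture viewer there is one more tool, called after "Call:" as a command line: name --argument value ..., lists and objects as JSON in quotes. jog_arm: Moves the arm, as the interface text tells. Its arguments: {"type":"object","properties":{"deltas":{"type":"array","items":{"type":"array"}},"force":{"type":"number"}},"required":["deltas"]}

```bash
mkdir -p pics; ls
cat > h.py <<'E'
from plant import ctrl
import numpy as np, cv2
from scipy.spatial.transform import Rotation as R
def save(n,f):
    c=ctrl.read_camera(n); cv2.imwrite('pics/'+f,c['pixels']); np.savez('pics/'+f+'.npz',**c); return c
def pt(c,u,v,T=None):
    z=float(c['range_z'][int(v),int(u)]); T=c['T'] if T is None else T
    p=np.array([(u-c['cx'])/c['fx']*z,-(v-c['cy'])/c['fy']*z,-z,1]); return (T@p)[:3]
def cloud(c,T=None):
    T=c['T'] if T is None else T
    z=c['range_z'].astype(float); v,u=np.mgrid[:z.shape[0],:z.shape[1]]
    P=np.stack([(u-c['cx'])/c['fx']*z,-(v-c['cy'])/c['fy']*z,-z,np.ones_like(z)],-1)
    return (P@T.T)[...,:3]
E
python3 - <<'E'
from h import *
s=ctrl.get_state(); print(s)
for n in ['scene','top','wrist']:
    c=save(n,n+'0.png'); print(n,{k:v for k,v in c.items() if k not in('pixels','range_z')})
E
```

```text
pics
{'time': 0.0, 'qpos': array([-1.34198470e+00,  2.87190354e-01,  1.57819682e+00, -7.88227899e-06,
        1.27861073e+00, -1.50006787e-01]), 'dq': array([-1.06440626e-03, -3.46307769e-05,  4.46224435e-04,  1.68088051e-03,
       -3.85966421e-04,  6.14268013e-04]), 'joint_efforts': array([-6.21749932e-04, -4.05978549e+01, -2.92628020e+01, -1.44205283e-04,
        5.71792916e-03, -4.31963969e-06]), 'eef_pos': array([ 0.24949855, -0.62647688,  0.22992   ]), 'tcp_rot': array([-0.13317   ,  0.6953096 , -0.69361035,  0.13309768]), 'contact_force': array([ 0.18726724,  0.01968706, -0.38727492]), 'wrist_torque': array([-0.06057176,  0.00196063,  0.03618668]), 'opening': 1.0019720542059676}
scene {'fx': 492.70861900714607, 'fy': 492.70861900714607, 'cx': 259.26287968082073, 'cy': 193.84366651915974, 'T': array([[ 0.51282722,  0.45989588, -0.72491656, -0.27223389],
       [-0.85848433,  0.2782527 , -0.43079008, -0.63649371],
       [ 0.0035914 ,  0.84325039,  0.53750897,  0.5904468 ],
       [ 0.        ,  0.        ,  0.        ,  1.        ]])}
top {'fx': 399.0005320468521, 'fy': 399.0005320468521, 'cx': 254.19096498977012, 'cy': 189.91511178322236, 'T': array([[ 0.02520867,  0.98402808, -0.17621937,  0.29611851],
       [-0.99960485,  0.0226191 , -0.01668873, -0.20714463],
       [-0.01243626,  0.17657044,  0.98420944,  0.86472576],
       [ 0.        ,  0.        ,  0.        ,  1.        ]])}
wrist {'fx': 345.0714955242411, 'fy': 345.0714955242411, 'cx': 255.6167514550436, 'cy': 189.80814322676434, 'mount': array([[ 3.89170636e-04, -9.58354805e-01, -2.85579966e-01,
        -7.24318335e-02],
       [ 1.02515617e-03,  2.85580220e-01, -9.58354260e-01,
        -1.43160712e-01],
       [ 9.99999399e-01,  8.01992724e-05,  1.09360278e-03,
         1.73537802e-04],
       [ 0.00000000e+00,  0.00000000e+00,  0.00000000e+00,
         1.00000000e+00]])}
```

View pics/scene0.png

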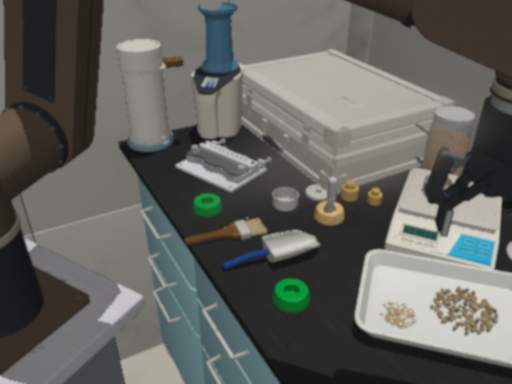

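View pics/top0.png

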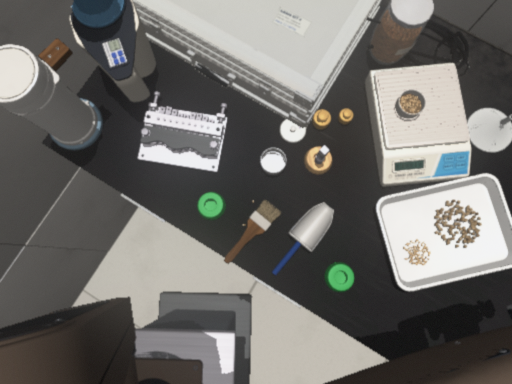

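View pics/wrist0.png

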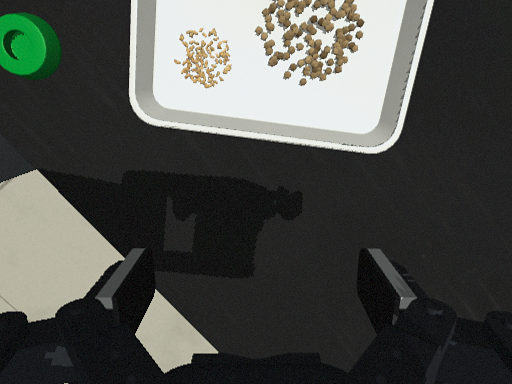

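Candidates for the stand in the scene view: the wooden ring with the stylus (329,212), green rings (207,204) and (292,294), and a white disc (316,192). In the top view these are (319,158), (210,205), (340,277) and (293,130). I choose the wooden ring, which has the stylus in it. Next is a close crop and the positions.

Run:
```python
from h import *
ct=dict(np.load('pics/top0.png.npz')); cs=dict(np.load('pics/scene0.png.npz'))
a=cv2.resize(ct['pixels'][70:190,120:360],None,fx=3.2,fy=3.2,interpolation=cv2.INTER_CUBIC)
cv2.imwrite('pics/topcrop.png',a)
a=cv2.resize(cs['pixels'][125:245,165:405],None,fx=3.2,fy=3.2,interpolation=cv2.INTER_CUBIC)
cv2.imwrite('pics/scenecrop.png',a)
for nm,c in(('top',ct),('scene',cs)):
    P=cloud(c)
    # stylus handle points: high z near
    u0=pt(c,*((319,158) if nm=='top' else (329,212)))
    print(nm,u0)
    d=np.hypot(P[...,0]-u0[0],P[...,1]-u0[1])
    m=(d<.06)
    for lo,hi in((.012,.0205),(.0205,.026),(.04,.07),(.07,.08),(.08,.1)):
        k=m&(P[...,2]>lo)&(P[...,2]<hi)
        if k.sum(): print(lo,hi,k.sum(),P[k].mean(0),P[k].min(0),P[k].max(0))
```

```text
top [ 0.51465923 -0.32852579  0.04455195]
0.012 0.0205 126 [ 0.51035903 -0.32693502  0.01704465] [ 0.49175517 -0.3591236   0.0121483 ] [ 0.5486442  -0.30248963  0.02041328]
0.0205 0.026 268 [ 0.51821521 -0.32984751  0.02232213] [ 0.49414909 -0.35814754  0.02050743] [ 0.54812234 -0.30569159  0.02598404]
0.04 0.07 35 [ 0.51583833 -0.32967047  0.05573375] [ 0.51025662 -0.34207751  0.04179278] [ 0.52152878 -0.32203247  0.0689244 ]
0.07 0.08 14 [ 0.51632909 -0.32925831  0.07426312] [ 0.51062752 -0.34281008  0.07007093] [ 0.52116879 -0.32199334  0.0785513 ]
0.08 0.1 68 [ 0.51933249 -0.33189115  0.09030047] [ 0.51042575 -0.34298093  0.08011736] [ 0.52931052 -0.32290804  0.09527111]
scene [ 0.50377758 -0.33920587  0.02567835]
0.012 0.0205 134 [ 0.50250083 -0.33946341  0.0164345 ] [ 0.48837889 -0.36335944  0.01205532] [ 0.53628547 -0.30476516  0.02046134]
0.0205 0.026 245 [ 0.51441272 -0.33566638  0.02386579] [ 0.49210835 -0.3605542   0.02064359] [ 0.54771596 -0.30601473  0.02592314]
0.04 0.07 106 [ 0.51559161 -0.3354423   0.0568221 ] [ 0.50620211 -0.34356183  0.04056852] [ 0.52303241 -0.32347123  0.06971774]
0.07 0.08 41 [ 0.51540109 -0.33576036  0.07534018] [ 0.50978844 -0.34354828  0.0700189 ] [ 0.52192192 -0.32288396  0.07989858]
0.08 0.1 85 [ 0.51691479 -0.3349211   0.08946872] [ 0.50937909 -0.34482024  0.08033643] [ 0.52953008 -0.32400135  0.09644284]
```

View pics/topcrop.png

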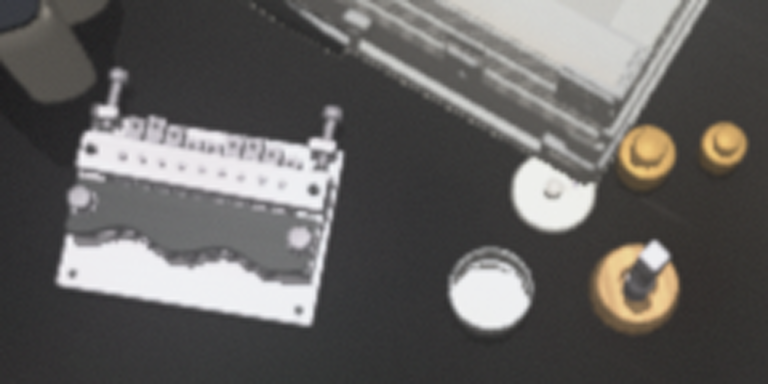

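View pics/scenecrop.png

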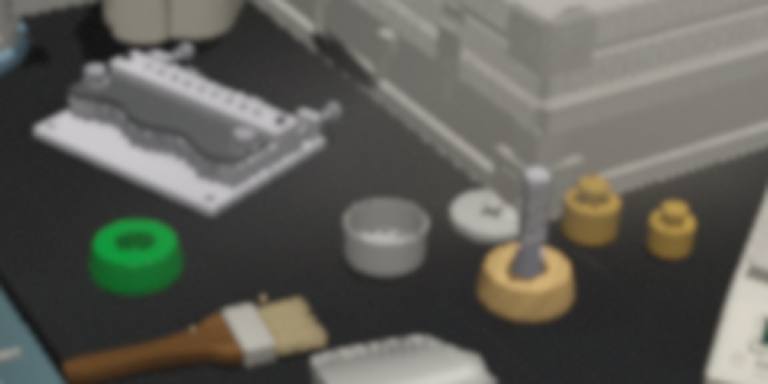

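The crops confirm it. The wooden ring at top-crop (635,287) holds the stylus. The gate is on the left with its wavy edge toward the robot. The tin is at (490,290) and the weights at (647,155) and (723,147). Next I estimate the gate pose and stylus yaw.

```bash
cat >> h.py <<'E'
def Rd(theta):
    # tool down: tool y=-Z, tool z (jaw) at world angle theta, x = y cross z
    z=np.array([np.cos(theta),np.sin(theta),0]); y=np.array([0,0,-1.]); x=np.cross(y,z)
    return np.stack([x,y,z],1)
def delta(p,theta,s=None):
    s=s or ctrl.get_state(); Rc=R.from_quat(s['tcp_rot']); 
    d=Rc.inv().apply(np.array(p)-s['eef_pos'])
    w=(Rc.inv()*R.from_matrix(Rd(theta))).as_rotvec()
    return w.round(4),d.round(4)
def Twrist(c,s):
    T=np.eye(4);T[:3,:3]=R.from_quat(s['tcp_rot']).as_matrix();T[:3,3]=s['eef_pos'];return T@c['mount']
E
python3 - <<'E'
from h import *
s=ctrl.get_state(); M=R.from_quat(s['tcp_rot']).as_matrix(); print(M.round(3)); print('theta',np.arctan2(M[1,2],M[0,2]))
ct=dict(np.load('pics/top0.png.npz')); P=cloud(ct)
g=pt(ct,180,157);print('base?',g)
hsv=cv2.cvtColor(ct['pixels'],cv2.COLOR_BGR2HSV)
m=(hsv[...,2]>150)&(hsv[...,1]<40)&(P[...,2]<.035)&(P[...,2]>0.0)
m[:, :130]=0;m[:,240:]=0;m[:100]=0;m[185:]=0
print(m.sum()); q=P[m]; print(np.percentile(q[:,2],[5,50,95]))
rect=cv2.minAreaRect((q[:,:2]*1000).astype(np.float32)); print(rect)
b=(P[...,2]>.004)&(P[...,2]<.04);b[:,:130]=0;b[:,240:]=0;b[:100]=0;b[185:]=0
print(cv2.minAreaRect((P[b][:,:2]*1000).astype(np.float32)))
k=(np.hypot(P[...,0]-.519,P[...,1]+.333)<.02)&(P[...,2]>.088)
print(P[k].mean(0),cv2.minAreaRect((P[k][:,:2]*1000).astype(np.float32)))
print(delta([.46,-.36,.26],M and 0 if False else np.arctan2(M[1,2],M[0,2])))
E
```

```text
[[-0.929 -0.     0.37 ]
 [-0.37   0.002 -0.929]
 [-0.    -1.    -0.002]]
theta -1.1919573723073642
base? [ 0.51939942 -0.02652612  0.01003865]
2038
[0.00733351 0.01097988 0.03443249]
((576.8009033203125, -27.05511474609375), (187.9315643310547, 149.8832550048828), 82.18165588378906)
((557.0396118164062, -30.927947998046875), (193.7172393798828, 211.3951416015625), 5.914829254150391)
[ 0.52015092 -0.33222644  0.09172777] ((520.2916870117188, -332.5895690917969), (14.376311302185059, 15.125398635864258), 43.1002197265625)
(array([ 0.0019, -0.    , -0.0003]), array([-0.2942, -0.0294, -0.1699]))
```

Run:
```python
from h import *
print(delta([.52,-.333,.2],-.82))
```

```text
(array([ 0.0018, -0.372 , -0.0006]), array([-0.3599,  0.0306, -0.1727]))
```

Call:
jog_arm --deltas '[[[0,-0.37,0],[-0.36,0.03,-0.173],0.7],[[0,-0.37,0],[-0.36,0.03,-0.173],0.7],[[0,-0.37,0],[-0.36,0.03,-0.173],0.7],[[0,-0.37,0],[-0.36,0.03,-0.173],0.7],[[0,-0.37,0],[-0.36,0.03,-0.173],0.7],[[0,-0.37,0],[-0.36,0.03,-0.173],0.7],[[0,-0.37,0],[-0.36,0.03,-0.173],0.7],[[0,-0.37,0],[-0.36,0.03,-0.173],0.7],[[0,-0.37,0],[-0.36,0.03,-0.173],0.7],[[0,-0.37,0],[-0.36,0.03,-0.173],0.7]]'

```text
time: 0.98
eef_pos: [0.5218, -0.3292, 0.1999]
tcp_rot: [-0.259, 0.659, -0.657, 0.26]
contact_force: [0.9, 0.1, 0.8]
opening: 0.701
```

Call:
jog_arm --deltas '[[[0,0,0],[0,0,0],0.7],[[0,0,0],[0,0,0],0.7]]'

```text
time: 1.15
eef_pos: [0.5224, -0.3275, 0.1992]
tcp_rot: [-0.261, 0.659, -0.656, 0.26]
contact_force: [0.8, -0.4, -0.2]
opening: 0.699
```

Run:
```python
from h import *
s=ctrl.get_state(); print(s['time'],s['eef_pos'],s['dq'].round(3),s['opening'],s['contact_force']); 
c=save('wrist','w1.png'); T=Twrist(c,s); P=cloud(c,T); np.savez('pics/w1c.npz',P=P)
k=(P[...,2]>.085)&(P[...,2]<.1)&(np.hypot(P[...,0]-.52,P[...,1]+.333)<.03)
print(k.sum(),P[k].mean(0),cv2.minAreaRect((P[k][:,:2]*1000).astype(np.float32)))
r=(P[...,2]>.018)&(P[...,2]<.026)&(np.hypot(P[...,0]-.52,P[...,1]+.333)<.04)
print(cv2.minEnclosingCircle((P[r][:,:2]*1000).astype(np.float32)),P[r].mean(0))
print(delta([.52,-.333,.2],-.82))
```

```text
1.15 [ 0.52236129 -0.32749727  0.19915057] [-0.051 -0.006 -0.005 -0.016 -0.001 -0.008] 0.6988564300357288 [ 0.76300497 -0.35997125 -0.24991691]
409 [ 0.52091314 -0.33089043  0.09160582] ((520.0872192382812, -331.7750549316406), (15.648098945617676, 14.6764497756958), 43.496829986572266)
((520.5744018554688, -331.08941650390625), 28.092388153076172) [ 0.52412346 -0.32737632  0.02212802]
(array([ 0.0037,  0.0018, -0.0012]), array([ 0.0041, -0.0006,  0.0019]))
```

View pics/w1.png

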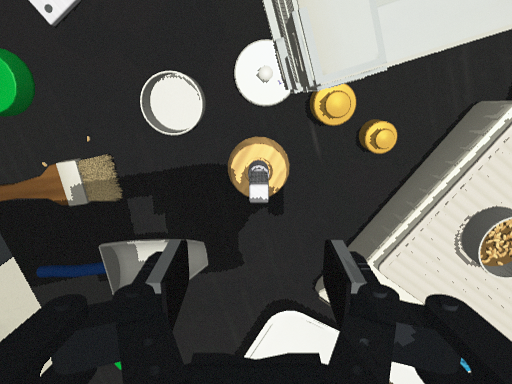

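The stylus top is at (258,195) with the wooden ring around it at (258,168). It is clear on all sides for the jaws. I descend now.

Run:
```python
from h import *
s=ctrl.get_state(); print(s['eef_pos'],delta([.5203,-.3318,.056],-.812))
```

```text
[ 0.52169274 -0.328823    0.19945798] (array([ 0.0037, -0.0062, -0.0012]), array([0.0032, 0.1434, 0.0018]))
```

Call:
jog_arm --deltas '[[[0.004,-0.006,0],[0.003,0.02,0.002],0.7],[[0.004,-0.006,0],[0.003,0.04,0.002],0.7],[[0.004,-0.006,0],[0.003,0.06,0.002],0.7],[[0.004,-0.006,0],[0.003,0.08,0.002],0.7]]'

```text
time: 1.53
eef_pos: [0.5195, -0.334, 0.1189]
tcp_rot: [0.261, -0.657, 0.657, -0.261]
contact_force: [-0.6, 0.6, 0.0]
opening: 0.699
```

Run:
```python
from h import *
s=ctrl.get_state(); print(s['eef_pos'],delta([.5203,-.3318,.056],-.812))
```

```text
[ 0.51953667 -0.33403034  0.11891831] (array([-0.0011, -0.0028, -0.0008]), array([-0.002 ,  0.0629, -0.0012]))
```

Call:
jog_arm --deltas '[[[0,-0.003,0],[-0.002,0.02,-0.001],0.7],[[0,-0.003,0],[-0.002,0.04,-0.001],0.7],[[0,-0.003,0],[-0.002,0.055,-0.001],0.7],[[0,-0.003,0],[-0.002,0.063,-0.001],0.7],[[0,-0.003,0],[-0.002,0.063,-0.001],0.7]]'

```text
time: 1.95
eef_pos: [0.5182, -0.3323, 0.0536]
tcp_rot: [-0.262, 0.658, -0.656, 0.261]
contact_force: [-0.4, 0.8, 0.1]
opening: 0.698
```

Run:
```python
from h import *
s=ctrl.get_state(); print(s['eef_pos'],s['contact_force'],delta([.5203,-.3318,.056],-.812))
c=save('wrist','w2.png')
s=ctrl.get_state(); print(s['eef_pos'])
```

```text
[ 0.51821858 -0.33228225  0.05358458] [-0.41260672  0.83892365  0.0866998 ] (array([ 0.0033, -0.002 , -0.0001]), array([-0.0018, -0.0024,  0.0011]))
[ 0.51924766 -0.33276172  0.05523967]
```

View pics/w2.png

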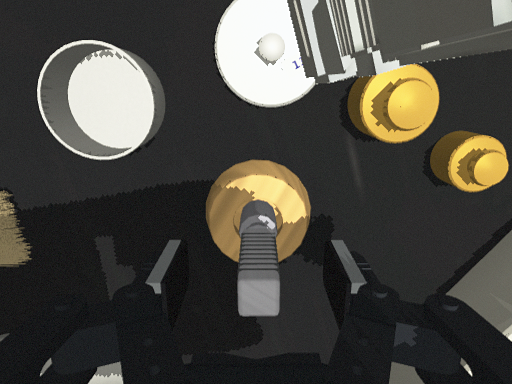

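The handle at (258,290) lies centred between the pads at 165 and 345. I close now.

Call:
jog_arm --deltas '[[[0,0,0],[-0.001,0,0],0.7],[[0,0,0],[-0.001,0,0],0.0],[[0,0,0],[-0.001,0,0],0.0],[[0,0,0],[-0.001,0,0],0.0],[[0,0,0],[-0.001,0,0],0.0],[[0,0,0],[-0.001,0,0],0.0],[[0,0,0],[-0.001,0,0],0.0],[[0,0,0],[-0.001,0,0],0.0]]' --force 80

```text
time: 2.67
eef_pos: [0.5205, -0.3324, 0.0562]
tcp_rot: [0.261, -0.657, 0.657, -0.262]
contact_force: [-0.8, 0.1, 4.2]
opening: 0.162
```

Call:
jog_arm --deltas '[[[0,0,0],[0,0,0],0.0]]'

```text
time: 2.75
eef_pos: [0.5205, -0.3324, 0.0563]
tcp_rot: [0.261, -0.657, 0.657, -0.262]
contact_force: [0.5, -0.2, -0.9]
opening: 0.161
```

Call:
jog_arm --deltas '[[[0,0,0],[0,0,0],0.0]]'

```text
time: 2.83
eef_pos: [0.5205, -0.3324, 0.0563]
tcp_rot: [0.261, -0.657, 0.657, -0.262]
contact_force: [-0.1, 0.3, 1.7]
opening: 0.164
```

Call:
jog_arm --deltas '[[[0,0,0],[0,0,0],0.0]]'

```text
time: 2.92
eef_pos: [0.5206, -0.3324, 0.0563]
tcp_rot: [0.261, -0.657, 0.657, -0.262]
contact_force: [0.9, 0.5, 1.8]
opening: 0.165
```

Call:
jog_arm --deltas '[[[0,0,0],[0,-0.01,0],0.0],[[0,0,0],[0,-0.03,0],0.0],[[0,0,0],[0,-0.05,0],0.0],[[0,0,0],[0,-0.08,0],0.0],[[0,0,0],[0,-0.11,0],0.0],[[0,0,0],[0,-0.14,0],0.0]]'

```text
time: 3.42
eef_pos: [0.5196, -0.3315, 0.1965]
tcp_rot: [-0.262, 0.658, -0.656, 0.261]
contact_force: [1.0, 0.1, -2.4]
opening: 0.165
```

Run:
```python
from h import *
s=ctrl.get_state(); print(s['eef_pos'],s['contact_force'],s['opening'],delta([.54,-.10,.2],-.14))
```

```text
[ 0.51956188 -0.33151222  0.1964577 ] [ 0.99006025  0.14373907 -2.4203856 ] 0.1651066521994187 (array([ 0.0016, -0.6731, -0.0007]), array([-0.174 , -0.0033, -0.1541]))
```

Call:
jog_arm --deltas '[[[0,-0.11,0],[-0.029,-0.003,-0.026],0.0],[[0,-0.22,0],[-0.058,-0.003,-0.051],0.0],[[0,-0.34,0],[-0.087,-0.003,-0.077],0.0],[[0,-0.45,0],[-0.116,-0.003,-0.103],0.0],[[0,-0.56,0],[-0.145,-0.003,-0.128],0.0],[[0,-0.67,0],[-0.174,-0.003,-0.154],0.0],[[0,-0.67,0],[-0.174,-0.003,-0.154],0.0],[[0,-0.67,0],[-0.174,-0.003,-0.154],0.0],[[0,-0.67,0],[-0.174,-0.003,-0.154],0.0]]'

```text
time: 4.17
eef_pos: [0.5398, -0.1, 0.1994]
tcp_rot: [-0.463, 0.535, -0.534, 0.463]
contact_force: [-0.2, -0.6, -2.1]
opening: 0.165
```

Run:
```python
from h import *
s=ctrl.get_state(); print(s['eef_pos'],s['contact_force'],s['opening'],s['qpos'].round(2))
c=save('wrist','w3.png'); T=Twrist(c,s);np.savez('pics/w3c.npz',P=cloud(c,T),T=T)
s=ctrl.get_state(); print(s['eef_pos'],s['contact_force'])
```

```text
[ 0.5397641  -0.10001969  0.19936571] [-0.23560121 -0.57017803 -2.08493973] 0.16507072596916986 [-0.37  0.04  1.92  0.    1.19 -0.23]
[ 0.53985663 -0.10076127  0.19946496] [ 0.44307257 -0.60410469 -1.2247998 ]
```

View pics/w3.png

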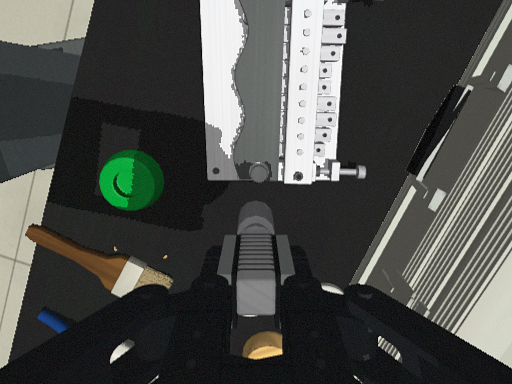

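The gate sits at the top of the frame (205–345, 0–182) and is cut off. I shift 65 mm toward +y to see all of it.

Call:
jog_arm --deltas '[[[0,0,0],[-0.03,0,0],0.0],[[0,0,0],[-0.06,0,0],0.0],[[0,0,0],[-0.065,0,0],0.0],[[0,0,0],[-0.065,0,0],0.0],[[0,0,0],[-0.065,0,0],0.0]]'

```text
time: 4.63
eef_pos: [0.5492, -0.0377, 0.1994]
tcp_rot: [-0.463, 0.536, -0.534, 0.462]
contact_force: [-0.4, -0.3, -2.2]
opening: 0.163
```

Run:
```python
from h import *
s=ctrl.get_state(); print(s['eef_pos'],s['contact_force'],s['dq'].round(3))
c=save('wrist','w4.png'); T=Twrist(c,s);P=cloud(c,T);np.savez('pics/w4c.npz',P=P,T=T,e=s['eef_pos'],q=s['tcp_rot'])
for v,u in((60,212),(150,300),(100,255)): print(P[v,u])
a=cv2.resize(c['pixels'][0:300,150:400],None,fx=2,fy=2,interpolation=cv2.INTER_CUBIC); cv2.imwrite('pics/w4crop.png',a)
```

```text
[ 0.54920751 -0.03772795  0.19937307] [-0.40601079 -0.26651496 -2.23569088] [-0.013 -0.001 -0.001 -0.001  0.001  0.001]
[0.52339068 0.06318694 0.01015121]
[ 0.59048151 -0.02485094  0.03678168]
[0.55695524 0.02358314 0.03101695]
```

View pics/w4crop.png

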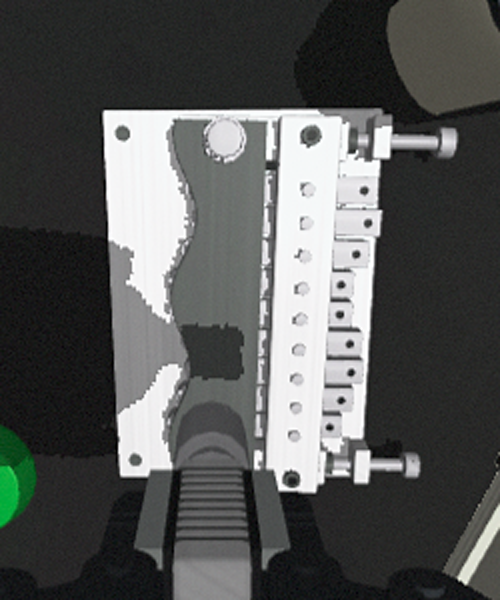

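The whole gate is visible. The base's front corners are at crop (104,110) and (120,475), and the wavy edge runs down x≈170–195. Next I extract the gate frame and the edge curve, and fit them to the nose course implied by the flush values.

```bash
cat > fit.py <<'E'
from h import *
from scipy.optimize import least_squares
from scipy.interpolate import CubicSpline
vmid=np.array([24.73,27.17,23.34,17.12,17.51,23.02,25.21,21.70,16.15]); yf=np.arange(56,-57,-14.)
D={}
for n in('w3','w4'):
    c=dict(np.load(f'pics/{n}.png.npz'));d=np.load(f'pics/{n}c.npz');D[n]=(c,d['P'],d['T'])
def ray(c,T,u,v,z):
    d=T[:3,:3]@np.array([(u-c['cx'])/c['fx'],-(v-c['cy'])/c['fy'],-1]); o=T[:3,3]; return o+d*(z-o[2])/d[2]
c,P,T=D['w4']
A=ray(c,T,150+104/2,110/2,.01);B=ray(c,T,150+120/2,475/2,.01)
# refine front rim by gradient: rows scan
g=cv2.cvtColor(c['pixels'],cv2.COLOR_BGR2GRAY).astype(float)
E=[]
for n in('w4','w3'):
    c,P,T=D[n]; g=cv2.cvtColor(c['pixels'],cv2.COLOR_BGR2GRAY).astype(float)
    for v in (range(60,232) if n=='w4' else range(5,165)):
        row=g[v,190:225]; i=np.argmax(np.diff(row)); 
        if np.diff(row)[i]>40:
            t=np.diff(row)[i-1:i+2]; sub=(t*np.arange(-1,2)).sum()/t.sum() if i>0 and i<len(row)-2 else 0
            E.append(np.r_[ray(c,T,190+i+.5+sub,v,.01)[:2],n=='w3'])
E=np.array(E)
for k in(0,1):
    e=E[E[:,2]==k]; vx,vy,x0,y0=cv2.fitLine(e[:,:2].astype(np.float32),cv2.DIST_HUBER,0,1e-4,1e-4).ravel(); 
    print('front line',len(e),vx,vy,x0,y0,'yaw',np.arctan2(-vx*np.sign(vy),abs(vy)))
print('corners',A,B,'len',np.linalg.norm(A-B),'yaw',np.arctan2(-(A-B)[0],(A-B)[1]))
E
python3 fit.py
```

```text
front line 172 0.14100097 0.9900095 0.5037101 -0.0048636715 yaw -0.14147241
front line 160 0.14090715 0.99002284 0.50128007 -0.022494799 yaw -0.14137764
corners [0.51521954 0.0686726  0.01      ] [ 0.48971323 -0.10839349  0.01      ] len 0.17889374088275536 yaw -0.1430654937807109
```

```bash
cat >> fit.py <<'E'
yaw=-.1415; ex=np.array([np.cos(yaw),np.sin(yaw)]); ey=np.array([-ex[1],ex[0]])
e=E[E[:,2]==0][:,:2]; off=np.median(e@ex); 
fm=((A+B)/2)[:2]; fm=fm+ex*(off-fm@ex); O=fm+55e-3*ex
print('base_front',fm,'origin',O)
def tog(p): return np.stack([(p-O)@ex,(p-O)@ey],-1)*1000
obs=[]
for n in('w4','w3'):
    c,P,T=D[n]; G=tog(P[...,:2]); Z=P[...,2]
    tpl=(Z>.0275)&(Z<.034)
    cnt=0
    for v in range(20 if n=='w4' else 2,200 if n=='w4' else 175):
        cols=np.where(tpl[v,200:290])[0]
        if len(cols)<5: continue
        u=200+cols[0]
        if not tpl[v,u:u+5].all(): continue
        p=tog(ray(c,T,u-.0,v,.031)[:2]); 
        if -84<p[1]<84: obs.append([p[0],p[1],n=='w3'])
obs=np.array(obs)
def edgepts(sh,sk,ext):
    cs=CubicSpline(yf[::-1],(-39+vmid)[::-1],bc_type='natural')
    yy=np.linspace(-66,66,400); x=cs(yy); d=cs(yy,1)
    nrm=np.stack([-np.ones_like(d),d],1)/np.sqrt(1+d**2)[:,None]
    q=np.stack([x,yy],1)+6*nrm
    m=R.from_euler('z',sk).as_matrix()[:2,:2]
    return q@m.T+[sh,0]
def res(p,o):
    q=edgepts(p[0],p[1],0); return o[:,0]-np.interp(o[:,1],q[:,1],q[:,0])
for k in(0,1):
    o=obs[obs[:,2]==k]; o=o[abs(o[:,1])<58]
    r=least_squares(res,[0,0],args=(o,),loss='huber',f_scale=.5); rr=res(r.x,o)
    print('shift,skew',r.x,len(o),'rms',np.sqrt(np.mean(rr**2)),np.median(abs(rr)))
    for a in range(56,-57,-14):
        s=rr[abs(o[:,1]-a)<5]; print(a,len(s),s.mean().round(2) if len(s) else None,end=' | ')
    print()
np.savez('fit.npz',O=O,yaw=yaw,obs=obs)
E
python3 fit.py
```

```text
front line 172 0.14100097 0.9900095 0.5037101 -0.0048636715 yaw -0.14147241
front line 160 0.14090715 0.99002284 0.50128007 -0.022494799 yaw -0.14137764
corners [0.51521954 0.0686726  0.01      ] [ 0.48971323 -0.10839349  0.01      ] len 0.17889374088275536 yaw -0.1430654937807109
base_front [ 0.50161738 -0.0197395 ] origin [ 0.55606768 -0.02749606]
shift,skew [ 4.10890789 -0.02552269] 107 rms 0.3018813774051211 0.23921346065182902
56 8 -0.12 | 42 12 0.1 | 28 11 -0.12 | 14 11 -0.18 | 0 11 0.05 | -14 10 0.08 | -28 10 0.15 | -42 4 -0.17 | -56 0 None | 
shift,skew [ 4.17604302 -0.02322189] 138 rms 0.30704755942144474 0.22638202291771314
56 9 -0.24 | 42 13 0.06 | 28 13 -0.01 | 14 12 -0.01 | 0 12 -0.01 | -14 12 0.07 | -28 12 0.15 | -42 11 -0.17 | -56 7 0.24 |
```

```bash
cat > g.py <<'E'
from h import *
from scipy.interpolate import CubicSpline
vmid=np.array([24.73,27.17,23.34,17.12,17.51,23.02,25.21,21.70,16.15]); yf=np.arange(56,-57,-14.)
O=np.load('fit.npz')['O']; yaw=-.1415
ex=np.array([np.cos(yaw),np.sin(yaw)]); ey=np.array([-ex[1],ex[0]])
SH,SK=4.15,-.024
cs=CubicSpline(yf[::-1],(-39+vmid)[::-1],bc_type='natural')
def curve(r):
    yy=np.linspace(-80,80,1601); yc=np.clip(yy,-60,60); d=cs(yc,1); x=cs(yc)+d*(yy-yc)
    nrm=np.stack([-np.ones_like(d),d],1)/np.sqrt(1+d**2)[:,None]
    q=np.stack([x,yy],1)+r*nrm
    m=R.from_euler('z',SK).as_matrix()[:2,:2]
    return q@m.T+[SH,0]
C16=curve(16.)
def px(y): 
    i=np.argsort(C16[:,1]); return np.interp(y,C16[i,1],C16[i,0])
def slope(y): return (px(y+.5)-px(y-.5))
def world(gx,gy,z): return np.r_[O+ex*gx/1000+ey*gy/1000,z]
def st():
    s=ctrl.get_state(); p=s['eef_pos']; f=s['contact_force']
    g=np.array([(p[:2]-O)@ex*1000,(p[:2]-O)@ey*1000,p[2]*1000])
    F=np.array([f[:2]@ex,f[:2]@ey,f[2]]); return s,g,F
E
python3 - <<'E'
from g import *
o=np.load('fit.npz')['obs']
C0=curve(6.); i=np.argsort(C0[:,1])
for a in (-70,-66,-62,-58,58,62,66,70):
    k=abs(o[:,1]-a)<2; print(a,k.sum(),(o[k,0]-np.interp(o[k,1],C0[i,1],C0[i,0])).mean() if k.any() else '')
for y in range(64,-69,-4): print(y,round(float(px(y)),2),round(float(slope(y)),2),end=' ; ')
# stylus y at which each finger is pushed flush
d=cs(yf,1); print('\npush y',(yf+16*d/np.sqrt(1+d*d)).round(1))
s,g,F=st(); print(g,F,s['time']); print(delta(world(-57,60,.18),yaw))
E
```

```text
-70 4 6.777187215329099
-66 4 4.522854168814922
-62 4 2.2833461384766167
-58 5 1.0998624667350065
58 10 -0.6644125164889104
62 9 -1.3779545352655498
66 7 -1.976858189737157
70 5 -2.7936544598601585
64 -26.96 -0.22 ; 60 -26.06 -0.22 ; 56 -25.16 -0.23 ; 52 -24.18 -0.25 ; 48 -23.24 -0.21 ; 44 -22.65 -0.04 ; 40 -23.28 0.32 ; 36 -24.91 0.48 ; 32 -26.98 0.53 ; 28 -29.07 0.5 ; 24 -30.94 0.43 ; 20 -32.44 0.32 ; 16 -33.5 0.21 ; 12 -34.13 0.1 ; 8 -34.35 0.0 ; 4 -34.17 -0.09 ; 0 -33.61 -0.19 ; -4 -32.69 -0.28 ; -8 -31.42 -0.35 ; -12 -29.91 -0.4 ; -16 -28.31 -0.39 ; -20 -26.94 -0.28 ; -24 -26.22 -0.07 ; -28 -26.52 0.21 ; -32 -27.66 0.34 ; -36 -29.15 0.39 ; -40 -30.79 0.42 ; -44 -32.49 0.43 ; -48 -34.25 0.44 ; -52 -36.0 0.44 ; -56 -37.75 0.44 ; -60 -39.5 0.44 ; -64 -41.24 0.44 ; -68 -42.99 0.44 ; 
push y [ 51.8  42.4  34.7  18.2  -4.5 -19.4 -26.9 -36.5 -49.9]
[ -5.34537183 -11.31408279 199.4157148 ] [ 0.00824023  0.72113644 -1.79362184] 4.6833
(array([ 0.0021, -0.0044, -0.0002]), array([-0.0711,  0.0195, -0.0519]))
```

```bash
cat >> g.py <<'E'
from scipy.interpolate import UnivariateSpline
_o=np.load('fit.npz')['obs']; _o=_o[(abs(_o[:,1])>54)&(abs(_o[:,1])<78)]
_C=curve(6.); _C=_C[(abs(_C[:,1])<53)][::5]
_a=np.r_[_C[:,:2],_o[:,:2]]; _w=np.r_[np.full(len(_C),8.),np.full(len(_o),2.5)]
_i=np.argsort(_a[:,1]); _a=_a[_i]+np.c_[np.zeros(len(_i)),np.arange(len(_i))*1e-6]; _w=_w[_i]
ed=UnivariateSpline(_a[:,1],_a[:,0],w=_w,k=4,s=len(_a))
_y=np.linspace(-76,76,1521); _d=ed.derivative()(_y)
C16=np.stack([ed(_y)-10/np.sqrt(1+_d**2),_y+10*_d/np.sqrt(1+_d**2)],1)
def px(y):
    k=np.argsort(C16[:,1]); return np.interp(y,C16[k,1],C16[k,0])
E
python3 - <<'E'
from g import *
C0=curve(6.);i=np.argsort(C0[:,1]);yy=np.arange(-52,53,1);print('dev',np.abs(ed(yy)-np.interp(yy,C0[i,1],C0[i,0])).max())
print('obs dev',np.abs(ed(_o[:,1])-_o[:,0]).mean() if (_o:=__import__('g')._o) is not None else 0)
for y in range(66,-71,-4): print(y,round(float(px(y)),2),round(float(slope(y)),2),end=' ; ')
E
```

```text
dev 0.2229029283556141
obs dev 0.4464071445360119
66 -30.51 -0.33 ; 62 -28.96 -0.44 ; 58 -27.1 -0.48 ; 54 -25.19 -0.46 ; 50 -23.58 -0.33 ; 46 -22.7 -0.09 ; 42 -22.92 0.2 ; 38 -24.14 0.4 ; 34 -25.95 0.49 ; 30 -27.99 0.51 ; 26 -29.96 0.47 ; 22 -31.66 0.38 ; 18 -32.99 0.28 ; 14 -33.89 0.17 ; 10 -34.34 0.06 ; 6 -34.34 -0.05 ; 2 -33.92 -0.16 ; -2 -33.1 -0.25 ; -6 -31.95 -0.32 ; -10 -30.57 -0.37 ; -14 -29.07 -0.37 ; -18 -27.65 -0.32 ; -22 -26.6 -0.18 ; -26 -26.33 0.05 ; -30 -26.97 0.25 ; -34 -28.25 0.37 ; -38 -29.88 0.43 ; -42 -31.64 0.44 ; -46 -33.38 0.42 ; -50 -34.95 0.36 ; -54 -36.25 0.28 ; -58 -37.19 0.18 ; -62 -37.68 0.06 ; -66 -37.68 -0.07 ; -70 -37.12 -0.21 ;
```

Call:
jog_arm --deltas '[[[0.002,-0.004,0],[-0.025,0.005,-0.015],0.0],[[0.002,-0.004,0],[-0.05,0.01,-0.03],0.0],[[0.002,-0.004,0],[-0.069,0.02,-0.045],0.0],[[0.002,-0.004,0],[-0.069,0.04,-0.045],0.0],[[0.002,-0.004,0],[-0.069,0.065,-0.045],0.0],[[0.002,-0.004,0],[-0.069,0.09,-0.045],0.0],[[0.002,-0.004,0],[-0.069,0.1,-0.045],0.0],[[0.002,-0.004,0],[-0.069,0.1,-0.045],0.0]]'

```text
time: 5.35
eef_pos: [0.5122, 0.036, 0.0965]
tcp_rot: [-0.464, 0.536, -0.533, 0.461]
contact_force: [-0.8, 0.5, -2.4]
opening: 0.164
```

Run:
```python
from g import *
s,g,F=st(); print(s['time'],g,F,s['dq'].round(3),delta(world(-46,58,.0653),yaw))
c=save('wrist','w5.png')
s,g,F=st(); print(s['time'],g,F)
```

```text
5.35 [-52.34804015  56.68770945  96.47789698] [-0.83546789  0.41168237 -2.36414814] [ 0.007 -0.038 -0.051  0.003  0.028 -0.001] (array([ 0.0067, -0.0022,  0.0002]), array([-0.0013,  0.0311,  0.0066]))
5.4 [-50.79497569  56.89613561  98.53663277] [ 0.22397668 -0.39381247 -2.21520159]
```

View pics/w5.png

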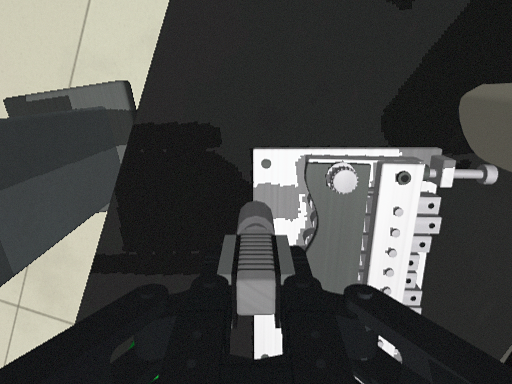

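The stylus foot at (255,215) is in front of the left part of the wavy edge. I lower it now.

Call:
jog_arm --deltas '[[[0,0,0],[-0.001,0.01,0.002],0.0],[[0,0,0],[-0.001,0.02,0.004],0.0],[[0,0,0],[-0.001,0.028,0.005],0.0],[[0,0,0],[-0.001,0.033,0.005],0.0],[[0,0,0],[-0.001,0.033,0.005],0.0],[[0,0,0],[-0.001,0.033,0.005],0.0]]'

```text
time: 5.9
eef_pos: [0.5185, 0.0364, 0.0651]
tcp_rot: [-0.464, 0.536, -0.534, 0.462]
contact_force: [0.2, 0.0, -2.0]
opening: 0.166
```

Run:
```python
from g import *
s,g,F=st(); print(s['time'],g,F,s['dq'].round(3),delta(world(-38,58,.0653),yaw))
```

```text
5.9 [-46.15366622  57.92073657  65.13584576] [ 0.16322777  0.0409325  -1.95690739] [ 0.003 -0.013 -0.01  -0.001 -0.002 -0.   ] (array([ 0.0039, -0.0019,  0.0001]), array([-0.0001, -0.0002,  0.0082]))
```

Call:
jog_arm --deltas '[[[0.004,-0.002,0],[0,0,0.003],0.0],[[0.004,-0.002,0],[0,0,0.006],0.0],[[0.004,-0.002,0],[0,0,0.009],0.0],[[0.004,-0.002,0],[0,0,0.011],0.0],[[0.004,-0.002,0],[0,0,0.012],0.0],[[0.004,-0.002,0],[0,0,0.012],0.0]]'

```text
time: 6.4
eef_pos: [0.5309, 0.0346, 0.0653]
tcp_rot: [0.463, -0.534, 0.534, -0.464]
contact_force: [-0.3, -0.4, -2.1]
opening: 0.164
```

Run:
```python
from g import *
s,g,F=st(); print(s['time'],g,F,s['dq'].round(3),delta(world(-33,58,.0653),yaw))
```

```text
6.4 [-33.69584495  57.89007696  65.31093907] [-0.28174465 -0.43574344 -2.09932623] [-0.001 -0.004  0.011 -0.     0.003  0.001] (array([-0.0006,  0.0001,  0.0001]), array([-0.0001,  0.    ,  0.0007]))
```

Call:
jog_arm --deltas '[[[0,0,0],[0,0,0.001],0.0],[[0,0,0],[0,0,0.002],0.0],[[0,0,0],[0,0,0.003],0.0],[[0,0,0],[0,0,0.004],0.0],[[0,0,0],[0,0,0.004],0.0]]'

```text
time: 6.82
eef_pos: [0.5351, 0.0339, 0.0654]
tcp_rot: [0.463, -0.534, 0.534, -0.464]
contact_force: [0.4, -0.4, -2.5]
opening: 0.164
```

Call:
jog_arm --deltas '[[[0,0,0],[0,0,0.0005],0.0],[[0,0,0],[0,0,0.001],0.0],[[0,0,0],[0,0,0.001],0.0]]'

```text
time: 7.07
eef_pos: [0.5361, 0.0338, 0.0653]
tcp_rot: [0.463, -0.534, 0.534, -0.464]
contact_force: [-0.4, -0.2, -2.0]
opening: 0.165
```

Run:
```python
from g import *
s,g,F=st(); print(s['time'],g,F,s['dq'].round(3))
```

```text
7.0667 [-28.40234321  57.85426023  65.34957146] [-0.36104139 -0.22823086 -2.03429196] [-0.002  0.     0.003 -0.001  0.    -0.001]
```

Call:
jog_arm --deltas '[[[0,0,0],[0,0,0.0005],0.0],[[0,0,0],[0,0,0.001],0.0],[[0,0,0],[0,0,0.001],0.0]]'

```text
time: 7.32
eef_pos: [0.537, 0.0337, 0.0653]
tcp_rot: [0.463, -0.534, 0.534, -0.464]
contact_force: [-0.1, -0.1, -2.0]
opening: 0.164
```

Call:
jog_arm --deltas '[[[0,0,0],[0,0,0.0005],0.0],[[0,0,0],[0,0,0.0005],0.0]]'

```text
time: 7.48
eef_pos: [0.5373, 0.0336, 0.0652]
tcp_rot: [-0.463, 0.534, -0.534, 0.463]
contact_force: [-0.7, 0.3, -2.0]
opening: 0.164
```

Call:
jog_arm --deltas '[[[0,0,0],[0,0,0.0005],0.0],[[0,0,0],[0,0,0.0005],0.0]]'

```text
time: 7.65
eef_pos: [0.5377, 0.0336, 0.0651]
tcp_rot: [-0.464, 0.534, -0.534, 0.463]
contact_force: [-0.4, 0.3, -2.2]
opening: 0.164
```

Run:
```python
from g import *
s,g,F=st(); print(s['time'],g,F,s['dq'].round(3))
```

```text
7.65 [-26.79094725  57.89312908  65.08513328] [-0.46657959  0.20698686 -2.18343457] [ 0.001 -0.001 -0.    -0.002 -0.002  0.001]
```

Call:
jog_arm --deltas '[[[0,0,0],[0,0,0.0007],0.0],[[0,0,0],[0,0,0.0007],0.0]]'

```text
time: 7.82
eef_pos: [0.538, 0.0335, 0.0649]
tcp_rot: [-0.464, 0.534, -0.534, 0.463]
contact_force: [-1.2, 0.2, -1.2]
opening: 0.163
```

Call:
jog_arm --deltas '[[[0,0,0],[0,0,0.0007],0.0],[[0,0,0],[0,0,0.0007],0.0]]'

```text
time: 7.98
eef_pos: [0.5381, 0.0334, 0.0646]
tcp_rot: [-0.464, 0.535, -0.533, 0.463]
contact_force: [-2.1, 0.8, -1.3]
opening: 0.158
```

Run:
```python
from g import *
s,g,F=st(); print(s['time'],g,F,s['dq'].round(3), delta(world(-25,58,.0653),yaw))
```

```text
7.9833 [-26.34006112  57.72522916  64.56619751] [-2.2037797   0.44707554 -1.25666861] [ 0.    -0.002  0.002  0.002 -0.002 -0.   ] (array([0.0035, 0.0002, 0.0005]), array([-0.0003, -0.0007,  0.0013]))
```

Call:
jog_arm --deltas '[[[0.0035,0,0],[0,-0.0007,0.001],0.0],[[0.0035,0,0],[0,-0.0007,0.0015],0.0],[[0.0035,0,0],[0,-0.0007,0.0015],0.0]]'

```text
time: 8.23
eef_pos: [0.5384, 0.0332, 0.0647]
tcp_rot: [-0.465, 0.535, -0.533, 0.463]
contact_force: [-4.9, -1.2, -1.7]
opening: 0.161
```

Run:
```python
from g import *
s,g,F=st(); print(s['time'],g,F, delta(world(-25,58,.0653),yaw))
```

```text
8.2333 [-26.00404033  57.56781255  64.7010317 ] [-4.66487887 -1.87141408 -1.69135857] (array([0.0033, 0.0005, 0.001 ]), array([-0.0004, -0.0006,  0.001 ]))
```

```bash
cat > plan.py <<'E'
import sys
from g import *
dn=float(sys.argv[1]); step=float(sys.argv[2]); n=int(sys.argv[3]) if len(sys.argv)>3 else 10
s,g,F=st(); B=np.array([-.3,-.2]); sl=slope(g[1]); nin=np.array([1,-sl])/np.hypot(1,sl); tin=np.array([-sl,-1])/np.hypot(1,sl)
f=F[:2]-B
c=g[0]-px(g[1])
w,_=delta(world(0,0,.0653),yaw,s)
M=R.from_quat(s['tcp_rot'])
print('t %.2f g %s F %s  normal %.1f tang %.1f  c %.2f slope %.2f op %.3f'%(s['time'],g.round(2),F.round(1),-f@nin,-f@tin,c,sl,s['opening']))
out=[]
for i in range(1,n+1):
    y=g[1]-step*i/n; sl=slope(y); h=np.hypot(1,sl)
    tx=px(y)+c+dn/h; ty=y-dn*sl/h
    d=M.inv().apply(world(tx,ty,.0653)-s['eef_pos']); out.append([[float(w[0].round(4)),float(w[1].round(4)),0],[float(x) for x in d.round(4)],0.0])
for o in out: print(o)
E
python3 plan.py 1.8 4
```

```text
t 8.23 g [-26.    57.57  64.7 ] F [-4.7 -1.9 -1.7]  normal 4.7 tang 0.4  c 0.88 slope -0.49 op 0.161
[[0.0033, 0.0005, 0], [-0.0004, -0.0006, 0.0018], 0.0]
[[0.0033, 0.0005, 0], [0.0, -0.0006, 0.002], 0.0]
[[0.0033, 0.0005, 0], [0.0004, -0.0006, 0.0022], 0.0]
[[0.0033, 0.0005, 0], [0.0008, -0.0006, 0.0024], 0.0]
[[0.0033, 0.0005, 0], [0.0012, -0.0006, 0.0026], 0.0]
[[0.0033, 0.0005, 0], [0.0016, -0.0006, 0.0028], 0.0]
[[0.0033, 0.0005, 0], [0.002, -0.0006, 0.003], 0.0]
[[0.0033, 0.0005, 0], [0.0024, -0.0006, 0.0032], 0.0]
[[0.0033, 0.0005, 0], [0.0029, -0.0006, 0.0033], 0.0]
[[0.0033, 0.0005, 0], [0.0033, -0.0006, 0.0035], 0.0]
```

Call:
jog_arm --deltas '[[[0.003,0,0],[-0.0004,-0.0006,0.0016],0.0],[[0.003,0,0],[0,-0.0006,0.002],0.0],[[0.003,0,0],[0.0004,-0.0006,0.0022],0.0],[[0.003,0,0],[0.0008,-0.0006,0.0024],0.0],[[0.003,0,0],[0.0012,-0.0006,0.0026],0.0]]'

```text
time: 8.65
eef_pos: [0.539, 0.0317, 0.0643]
tcp_rot: [-0.465, 0.535, -0.533, 0.462]
contact_force: [-4.9, 0.2, -2.0]
opening: 0.161
```

```bash
python3 plan.py 1.8 4
```

```text
t 8.65 g [-25.25  56.23  64.34] F [-4.8 -0.5 -2. ]  normal 4.2 tang 1.7  c 0.99 slope -0.48 op 0.161
[[0.0054, 0.0009, 0], [-0.0004, -0.001, 0.0018], 0.0]
[[0.0054, 0.0009, 0], [0.0, -0.001, 0.002], 0.0]
[[0.0054, 0.0009, 0], [0.0004, -0.001, 0.0022], 0.0]
[[0.0054, 0.0009, 0], [0.0008, -0.001, 0.0024], 0.0]
[[0.0054, 0.0009, 0], [0.0013, -0.001, 0.0026], 0.0]
[[0.0054, 0.0009, 0], [0.0017, -0.001, 0.0028], 0.0]
[[0.0054, 0.0009, 0], [0.0021, -0.001, 0.0029], 0.0]
[[0.0054, 0.0009, 0], [0.0025, -0.001, 0.0031], 0.0]
[[0.0054, 0.0009, 0], [0.0029, -0.001, 0.0033], 0.0]
[[0.0054, 0.0009, 0], [0.0033, -0.001, 0.0035], 0.0]
```

Call:
jog_arm --deltas '[[[0.007,0,0],[-0.0005,-0.0015,0.0021],0.0],[[0.007,0,0],[-0.0002,-0.0015,0.0024],0.0],[[0.007,0,0],[0.0002,-0.0015,0.0026],0.0],[[0.007,0,0],[0.0006,-0.0015,0.0028],0.0],[[0.007,0,0],[0.0011,-0.0015,0.003],0.0],[[0.007,0,0],[0.0015,-0.0015,0.0032],0.0]]'

```text
time: 9.15
eef_pos: [0.5395, 0.0299, 0.0646]
tcp_rot: [-0.465, 0.535, -0.533, 0.462]
contact_force: [-7.3, -0.3, -1.8]
opening: 0.167
```

```bash
python3 plan.py 2.2 5
```

```text
t 9.15 g [-24.5   54.54  64.58] F [-7.2 -1.3 -1.8]  normal 6.7 tang 1.9  c 0.94 slope -0.46 op 0.167
[[0.005, 0.0013, 0], [-0.0004, -0.0007, 0.0022], 0.0]
[[0.005, 0.0013, 0], [0.0001, -0.0007, 0.0025], 0.0]
[[0.005, 0.0013, 0], [0.0006, -0.0007, 0.0027], 0.0]
[[0.005, 0.0013, 0], [0.0011, -0.0007, 0.0029], 0.0]
[[0.005, 0.0013, 0], [0.0017, -0.0007, 0.0031], 0.0]
[[0.005, 0.0013, 0], [0.0022, -0.0007, 0.0033], 0.0]
[[0.005, 0.0013, 0], [0.0027, -0.0007, 0.0035], 0.0]
[[0.005, 0.0013, 0], [0.0033, -0.0007, 0.0037], 0.0]
[[0.005, 0.0013, 0], [0.0038, -0.0007, 0.0039], 0.0]
[[0.005, 0.0013, 0], [0.0044, -0.0007, 0.0041], 0.0]
```

Call:
jog_arm --deltas '[[[0.006,0.001,0],[-0.0003,-0.001,0.0022],0.0],[[0.006,0.001,0],[0.0001,-0.001,0.0025],0.0],[[0.006,0.001,0],[0.0006,-0.001,0.0027],0.0],[[0.006,0.001,0],[0.0011,-0.001,0.0029],0.0],[[0.006,0.001,0],[0.0017,-0.001,0.0031],0.0],[[0.006,0.001,0],[0.0022,-0.001,0.0033],0.0],[[0.006,0.001,0],[0.0027,-0.001,0.0035],0.0],[[0.006,0.001,0],[0.0033,-0.001,0.0037],0.0]]'

```text
time: 9.82
eef_pos: [0.5403, 0.0264, 0.0643]
tcp_rot: [-0.465, 0.535, -0.533, 0.462]
contact_force: [-6.2, -0.1, -3.3]
opening: 0.162
```

```bash
python3 plan.py 2.2 5
```

```text
t 9.82 g [-23.23  51.15  64.3 ] F [-6.1 -0.9 -3.3]  normal 5.7 tang 1.4  c 0.75 slope -0.38 op 0.162
[[0.0056, 0.0005, 0], [-0.0002, -0.001, 0.0022], 0.0]
[[0.0056, 0.0005, 0], [0.0003, -0.001, 0.0024], 0.0]
[[0.0056, 0.0005, 0], [0.0008, -0.001, 0.0026], 0.0]
[[0.0056, 0.0005, 0], [0.0014, -0.001, 0.0028], 0.0]
[[0.0056, 0.0005, 0], [0.0019, -0.001, 0.0029], 0.0]
[[0.0056, 0.0005, 0], [0.0025, -0.001, 0.0031], 0.0]
[[0.0056, 0.0005, 0], [0.0031, -0.001, 0.0032], 0.0]
[[0.0056, 0.0005, 0], [0.0036, -0.001, 0.0033], 0.0]
[[0.0056, 0.0005, 0], [0.0042, -0.001, 0.0034], 0.0]
[[0.0056, 0.0005, 0], [0.0048, -0.001, 0.0035], 0.0]
```

Call:
jog_arm --deltas '[[[0.006,0,0],[-0.0002,-0.0014,0.0023],0.0],[[0.006,0,0],[0.0003,-0.0014,0.0025],0.0],[[0.006,0,0],[0.0008,-0.0014,0.0027],0.0],[[0.006,0,0],[0.0014,-0.0014,0.0029],0.0],[[0.006,0,0],[0.0019,-0.0014,0.003],0.0],[[0.006,0,0],[0.0025,-0.0014,0.0032],0.0],[[0.006,0,0],[0.0031,-0.0014,0.0033],0.0],[[0.006,0,0],[0.0036,-0.0014,0.0034],0.0]]'

```text
time: 10.48
eef_pos: [0.5408, 0.0229, 0.0645]
tcp_rot: [-0.465, 0.535, -0.533, 0.462]
contact_force: [-6.1, 1.2, -3.1]
opening: 0.164
```

```bash
python3 plan.py 2.2 5
```

```text
t 10.48 g [-22.24  47.78  64.47] F [-6.2  0.3 -3.1]  normal 5.7 tang 1.7  c 0.72 slope -0.21 op 0.164
[[0.0061, 0.0006, 0], [0.0001, -0.0008, 0.0023], 0.0]
[[0.0061, 0.0006, 0], [0.0007, -0.0008, 0.0024], 0.0]
[[0.0061, 0.0006, 0], [0.0013, -0.0008, 0.0024], 0.0]
[[0.0061, 0.0006, 0], [0.0018, -0.0008, 0.0025], 0.0]
[[0.0061, 0.0006, 0], [0.0024, -0.0008, 0.0025], 0.0]
[[0.0061, 0.0006, 0], [0.003, -0.0008, 0.0025], 0.0]
[[0.0061, 0.0006, 0], [0.0036, -0.0008, 0.0025], 0.0]
[[0.0061, 0.0006, 0], [0.0042, -0.0008, 0.0025], 0.0]
[[0.0061, 0.0006, 0], [0.0047, -0.0008, 0.0024], 0.0]
[[0.0061, 0.0006, 0], [0.0053, -0.0008, 0.0024], 0.0]
```

Call:
jog_arm --deltas '[[[0.007,0,0],[0.0001,-0.0012,0.0025],0.0],[[0.007,0,0],[0.0007,-0.0012,0.0026],0.0],[[0.007,0,0],[0.0013,-0.0012,0.0026],0.0],[[0.007,0,0],[0.0018,-0.0012,0.0027],0.0],[[0.007,0,0],[0.0024,-0.0012,0.0027],0.0],[[0.007,0,0],[0.003,-0.0012,0.0027],0.0],[[0.007,0,0],[0.0036,-0.0012,0.0027],0.0]]'

```text
time: 11.07
eef_pos: [0.5406, 0.0199, 0.0644]
tcp_rot: [-0.465, 0.535, -0.533, 0.462]
contact_force: [-6.2, 2.3, -2.3]
opening: 0.166
```

```bash
python3 plan.py 2.3 5
```

```text
t 11.07 g [-21.95  44.7   64.41] F [-6.5  1.4 -2.3]  normal 6.2 tang 1.6  c 0.69 slope 0.01 op 0.166
[[0.0054, 0.0004, 0], [0.0006, -0.0009, 0.0023], 0.0]
[[0.0054, 0.0004, 0], [0.0012, -0.0009, 0.0022], 0.0]
[[0.0054, 0.0004, 0], [0.0018, -0.0009, 0.0022], 0.0]
[[0.0054, 0.0004, 0], [0.0023, -0.0009, 0.0021], 0.0]
[[0.0054, 0.0004, 0], [0.0029, -0.0009, 0.002], 0.0]
[[0.0054, 0.0004, 0], [0.0035, -0.0009, 0.0019], 0.0]
[[0.0054, 0.0004, 0], [0.0041, -0.0009, 0.0018], 0.0]
[[0.0054, 0.0004, 0], [0.0046, -0.0009, 0.0016], 0.0]
[[0.0054, 0.0004, 0], [0.0052, -0.0009, 0.0015], 0.0]
[[0.0054, 0.0004, 0], [0.0057, -0.0009, 0.0013], 0.0]
```

Call:
jog_arm --deltas '[[[0.006,0,0],[0.0006,-0.0012,0.0024],0.0],[[0.006,0,0],[0.0012,-0.0012,0.0023],0.0],[[0.006,0,0],[0.0018,-0.0012,0.0023],0.0],[[0.006,0,0],[0.0023,-0.0012,0.0022],0.0],[[0.006,0,0],[0.0029,-0.0012,0.0021],0.0]]'

```text
time: 11.48
eef_pos: [0.5402, 0.0177, 0.0645]
tcp_rot: [-0.464, 0.536, -0.533, 0.462]
contact_force: [-4.4, 1.8, -1.9]
opening: 0.164
```

```bash
python3 plan.py 2.3 5
```

```text
t 11.48 g [-22.04  42.49  64.46] F [-4.6  1.1 -1.9]  normal 4.5 tang 0.6  c 0.79 slope 0.17 op 0.164
[[0.0051, -0.0001, 0], [0.0009, -0.0009, 0.0022], 0.0]
[[0.0051, -0.0001, 0], [0.0015, -0.0009, 0.002], 0.0]
[[0.0051, -0.0001, 0], [0.0021, -0.0009, 0.0019], 0.0]
[[0.0051, -0.0001, 0], [0.0026, -0.0009, 0.0018], 0.0]
[[0.0051, -0.0001, 0], [0.0032, -0.0009, 0.0016], 0.0]
[[0.0051, -0.0001, 0], [0.0037, -0.0009, 0.0014], 0.0]
[[0.0051, -0.0001, 0], [0.0043, -0.0009, 0.0012], 0.0]
[[0.0051, -0.0001, 0], [0.0048, -0.0009, 0.001], 0.0]
[[0.0051, -0.0001, 0], [0.0053, -0.0008, 0.0008], 0.0]
[[0.0051, -0.0001, 0], [0.0059, -0.0008, 0.0006], 0.0]
```

Call:
jog_arm --deltas '[[[0.007,0,0],[0.0007,-0.0012,0.0027],0.0],[[0.007,0,0],[0.0013,-0.0012,0.0026],0.0],[[0.007,0,0],[0.0018,-0.0012,0.0025],0.0],[[0.007,0,0],[0.0024,-0.0012,0.0024],0.0],[[0.007,0,0],[0.003,-0.0012,0.0023],0.0]]'

```text
time: 11.9
eef_pos: [0.5398, 0.0161, 0.0644]
tcp_rot: [-0.463, 0.536, -0.532, 0.463]
contact_force: [-6.4, 4.7, -2.0]
opening: 0.166
```

```bash
python3 plan.py 2.3 5
```

```text
t 11.90 g [-22.27  40.81  64.41] F [-7.   3.8 -2. ]  normal 7.5 tang 2.1  c 0.93 slope 0.27 op 0.166
[[0.0046, -0.001, 0], [0.0011, -0.0009, 0.0021], 0.0]
[[0.0046, -0.001, 0], [0.0017, -0.0009, 0.0019], 0.0]
[[0.0046, -0.001, 0], [0.0022, -0.0009, 0.0017], 0.0]
[[0.0046, -0.001, 0], [0.0028, -0.0009, 0.0015], 0.0]
[[0.0046, -0.001, 0], [0.0033, -0.0009, 0.0013], 0.0]
[[0.0046, -0.001, 0], [0.0039, -0.0009, 0.0011], 0.0]
[[0.0046, -0.001, 0], [0.0044, -0.0009, 0.0009], 0.0]
[[0.0046, -0.001, 0], [0.0049, -0.0009, 0.0007], 0.0]
[[0.0046, -0.001, 0], [0.0054, -0.0009, 0.0004], 0.0]
[[0.0046, -0.001, 0], [0.006, -0.0009, 0.0002], 0.0]
```

Call:
jog_arm --deltas '[[[0.005,-0.001,0],[0.0011,-0.001,0.0021],0.0],[[0.005,-0.001,0],[0.0017,-0.001,0.002],0.0],[[0.005,-0.001,0],[0.0022,-0.001,0.0018],0.0],[[0.005,-0.001,0],[0.0028,-0.001,0.0016],0.0],[[0.005,-0.001,0],[0.0033,-0.001,0.0014],0.0],[[0.005,-0.001,0],[0.0039,-0.001,0.0012],0.0]]'

```text
time: 12.4
eef_pos: [0.5386, 0.0136, 0.0644]
tcp_rot: [-0.463, 0.537, -0.532, 0.464]
contact_force: [-5.7, 4.5, -2.1]
opening: 0.16
```

```bash
python3 plan.py 2.3 5
```

```text
t 12.40 g [-23.06  38.25  64.4 ] F [-6.2  3.6 -2.1]  normal 6.9 tang 1.4  c 0.99 slope 0.39 op 0.160
[[0.0046, -0.0009, 0], [0.0014, -0.0009, 0.0019], 0.0]
[[0.0046, -0.0009, 0], [0.0019, -0.0009, 0.0017], 0.0]
[[0.0046, -0.0009, 0], [0.0024, -0.0009, 0.0015], 0.0]
[[0.0046, -0.0009, 0], [0.0029, -0.0009, 0.0013], 0.0]
[[0.0046, -0.0009, 0], [0.0035, -0.0009, 0.001], 0.0]
[[0.0046, -0.0009, 0], [0.004, -0.0009, 0.0008], 0.0]
[[0.0046, -0.0009, 0], [0.0045, -0.0009, 0.0005], 0.0]
[[0.0046, -0.0009, 0], [0.005, -0.0009, 0.0003], 0.0]
[[0.0046, -0.0009, 0], [0.0055, -0.0009, 0.0], 0.0]
[[0.0046, -0.0009, 0], [0.006, -0.0009, -0.0002], 0.0]
```

Force is steady near 7 N. I continue.

Call:
jog_arm --deltas '[[[0.005,-0.001,0],[0.0014,-0.001,0.0019],0.0],[[0.005,-0.001,0],[0.0019,-0.001,0.0018],0.0],[[0.005,-0.001,0],[0.0024,-0.001,0.0016],0.0],[[0.005,-0.001,0],[0.0029,-0.001,0.0014],0.0],[[0.005,-0.001,0],[0.0035,-0.001,0.0011],0.0],[[0.005,-0.001,0],[0.004,-0.001,0.0009],0.0],[[0.005,-0.001,0],[0.0045,-0.001,0.0006],0.0]]'

```text
time: 12.98
eef_pos: [0.537, 0.0107, 0.0645]
tcp_rot: [-0.462, 0.538, -0.531, 0.465]
contact_force: [-4.7, 4.3, -2.1]
opening: 0.165
```

```bash
python3 plan.py 2.3 5
```

```text
t 12.98 g [-24.3   35.1   64.47] F [-5.2  3.6 -2.1]  normal 6.1 tang 1.3  c 1.11 slope 0.48 op 0.165
[[0.0043, -0.0009, 0], [0.0015, -0.0009, 0.0018], 0.0]
[[0.0043, -0.0009, 0], [0.002, -0.0009, 0.0016], 0.0]
[[0.0043, -0.0009, 0], [0.0025, -0.0009, 0.0013], 0.0]
[[0.0043, -0.0009, 0], [0.003, -0.0009, 0.0011], 0.0]
[[0.0043, -0.0009, 0], [0.0035, -0.0009, 0.0008], 0.0]
[[0.0043, -0.0009, 0], [0.004, -0.0009, 0.0006], 0.0]
[[0.0043, -0.0009, 0], [0.0045, -0.0009, 0.0003], 0.0]
[[0.0043, -0.0009, 0], [0.005, -0.0009, 0.0], 0.0]
[[0.0043, -0.0009, 0], [0.0055, -0.0009, -0.0002], 0.0]
[[0.0043, -0.0009, 0], [0.006, -0.0009, -0.0005], 0.0]
```

```bash
sed -i 's/float(w\[1\].round(4)),0\]/float(w[1].round(4)),float(w[2].round(4))]/' plan.py; python3 plan.py 2.4 5 8
```

```text
t 12.98 g [-24.3   35.1   64.47] F [-5.2  3.6 -2.1]  normal 6.1 tang 1.3  c 1.11 slope 0.48 op 0.165
[[0.0043, -0.0009, -0.0093], [0.0017, -0.0009, 0.0019], 0.0]
[[0.0043, -0.0009, -0.0093], [0.0023, -0.0009, 0.0015], 0.0]
[[0.0043, -0.0009, -0.0093], [0.0029, -0.0009, 0.0012], 0.0]
[[0.0043, -0.0009, -0.0093], [0.0036, -0.0009, 0.0009], 0.0]
[[0.0043, -0.0009, -0.0093], [0.0042, -0.0009, 0.0006], 0.0]
[[0.0043, -0.0009, -0.0093], [0.0048, -0.0009, 0.0003], 0.0]
[[0.0043, -0.0009, -0.0093], [0.0055, -0.0009, -0.0001], 0.0]
[[0.0043, -0.0009, -0.0093], [0.0061, -0.0009, -0.0004], 0.0]
```

Call:
jog_arm --deltas '[[[0.005,-0.001,-0.002],[0.0015,-0.001,0.0018],0.0],[[0.005,-0.001,-0.003],[0.0021,-0.001,0.0016],0.0],[[0.005,-0.001,-0.005],[0.0026,-0.001,0.0014],0.0],[[0.005,-0.001,-0.005],[0.0032,-0.001,0.0011],0.0],[[0.005,-0.001,-0.005],[0.0038,-0.001,0.0009],0.0],[[0.005,-0.001,-0.005],[0.0044,-0.001,0.0005],0.0],[[0.005,-0.001,-0.005],[0.005,-0.001,0.0002],0.0]]'

```text
time: 13.57
eef_pos: [0.5348, 0.0075, 0.0645]
tcp_rot: [-0.462, 0.537, -0.531, 0.464]
contact_force: [-5.4, 4.9, -2.3]
opening: 0.166
```

```bash
python3 plan.py 2.3 5 8
```

```text
t 13.57 g [-25.99  31.62  64.48] F [-6.1  4.  -2.3]  normal 7.1 tang 1.1  c 1.16 slope 0.51 op 0.166
[[0.0039, -0.0009, -0.0076], [0.0017, -0.0008, 0.0017], 0.0]
[[0.0039, -0.0009, -0.0076], [0.0023, -0.0008, 0.0014], 0.0]
[[0.0039, -0.0009, -0.0076], [0.0029, -0.0008, 0.0011], 0.0]
[[0.0039, -0.0009, -0.0076], [0.0035, -0.0009, 0.0008], 0.0]
[[0.0039, -0.0009, -0.0076], [0.0041, -0.0009, 0.0005], 0.0]
[[0.0039, -0.0009, -0.0076], [0.0048, -0.0009, 0.0002], 0.0]
[[0.0039, -0.0009, -0.0076], [0.0054, -0.0009, -0.0001], 0.0]
[[0.0039, -0.0009, -0.0076], [0.006, -0.0009, -0.0004], 0.0]
```

Call:
jog_arm --deltas '[[[0.005,-0.001,-0.006],[0.0016,-0.001,0.0018],0.0],[[0.005,-0.001,-0.006],[0.0022,-0.001,0.0014],0.0],[[0.005,-0.001,-0.006],[0.0028,-0.001,0.0011],0.0],[[0.005,-0.001,-0.006],[0.0034,-0.001,0.0008],0.0],[[0.005,-0.001,-0.006],[0.0041,-0.001,0.0005],0.0],[[0.005,-0.001,-0.006],[0.0047,-0.001,0.0002],0.0],[[0.005,-0.001,-0.006],[0.0053,-0.001,-0.0001],0.0],[[0.005,-0.001,-0.006],[0.0059,-0.001,-0.0004],0.0]]'

```text
time: 14.23
eef_pos: [0.5319, 0.0034, 0.0645]
tcp_rot: [-0.463, 0.536, -0.532, 0.464]
contact_force: [-5.1, 4.4, -1.3]
opening: 0.162
```

```bash
python3 plan.py 2.3 5 8
```

```text
t 14.23 g [-28.27  27.21  64.52] F [-5.7  3.7 -1.3]  normal 6.5 tang 1.2  c 1.11 slope 0.48 op 0.162
[[0.0036, -0.0009, -0.0049], [0.0016, -0.0008, 0.0018], 0.0]
[[0.0036, -0.0009, -0.0049], [0.0022, -0.0008, 0.0015], 0.0]
[[0.0036, -0.0009, -0.0049], [0.0028, -0.0008, 0.0012], 0.0]
[[0.0036, -0.0009, -0.0049], [0.0034, -0.0008, 0.0009], 0.0]
[[0.0036, -0.0009, -0.0049], [0.004, -0.0008, 0.0007], 0.0]
[[0.0036, -0.0009, -0.0049], [0.0046, -0.0008, 0.0004], 0.0]
[[0.0036, -0.0009, -0.0049], [0.0052, -0.0008, 0.0002], 0.0]
[[0.0036, -0.0009, -0.0049], [0.0058, -0.0008, -0.0], 0.0]
```

Call:
jog_arm --deltas '[[[0.004,-0.001,-0.005],[0.0016,-0.001,0.0018],0.0],[[0.004,-0.001,-0.005],[0.0022,-0.001,0.0015],0.0],[[0.004,-0.001,-0.005],[0.0028,-0.001,0.0012],0.0],[[0.004,-0.001,-0.005],[0.0034,-0.001,0.0009],0.0],[[0.004,-0.001,-0.005],[0.004,-0.001,0.0007],0.0],[[0.004,-0.001,-0.005],[0.0046,-0.001,0.0004],0.0],[[0.004,-0.001,-0.005],[0.0052,-0.001,0.0002],0.0],[[0.004,-0.001,-0.005],[0.0058,-0.001,0],0.0]]'

```text
time: 14.9
eef_pos: [0.5293, -0.0006, 0.0645]
tcp_rot: [-0.463, 0.536, -0.532, 0.463]
contact_force: [-6.0, 4.6, -2.4]
opening: 0.162
```

```bash
python3 plan.py 2.3 5 8
```

```text
t 14.90 g [-30.26  22.83  64.55] F [-6.6  3.7 -2.4]  normal 7.3 tang 1.3  c 1.07 slope 0.40 op 0.162
[[0.0046, -0.0009, -0.003], [0.0015, -0.0008, 0.0019], 0.0]
[[0.0046, -0.0009, -0.003], [0.002, -0.0008, 0.0017], 0.0]
[[0.0046, -0.0009, -0.003], [0.0026, -0.0008, 0.0015], 0.0]
[[0.0046, -0.0009, -0.003], [0.0032, -0.0008, 0.0012], 0.0]
[[0.0046, -0.0009, -0.003], [0.0038, -0.0008, 0.001], 0.0]
[[0.0046, -0.0009, -0.003], [0.0044, -0.0008, 0.0009], 0.0]
[[0.0046, -0.0009, -0.003], [0.005, -0.0008, 0.0007], 0.0]
[[0.0046, -0.0009, -0.003], [0.0056, -0.0008, 0.0005], 0.0]
```

Call:
jog_arm --deltas '[[[0.005,-0.001,-0.003],[0.0015,-0.001,0.0019],0.0],[[0.005,-0.001,-0.003],[0.002,-0.001,0.0017],0.0],[[0.005,-0.001,-0.003],[0.0026,-0.001,0.0015],0.0],[[0.005,-0.001,-0.003],[0.0032,-0.001,0.0012],0.0],[[0.005,-0.001,-0.003],[0.0038,-0.001,0.001],0.0],[[0.005,-0.001,-0.003],[0.0044,-0.001,0.0009],0.0],[[0.005,-0.001,-0.003],[0.005,-0.001,0.0007],0.0],[[0.005,-0.001,-0.003],[0.0056,-0.001,0.0005],0.0]]'

```text
time: 15.57
eef_pos: [0.5271, -0.0047, 0.0645]
tcp_rot: [-0.464, 0.536, -0.532, 0.463]
contact_force: [-5.4, 3.0, -2.1]
opening: 0.16
```

```bash
python3 plan.py 2.3 5 8
```

```text
t 15.57 g [-31.86  18.47  64.48] F [-5.8  2.2 -2.1]  normal 6.0 tang 0.7  c 0.99 slope 0.29 op 0.160
[[0.005, -0.0006, -0.0027], [0.0012, -0.0008, 0.002], 0.0]
[[0.005, -0.0006, -0.0027], [0.0018, -0.0008, 0.0019], 0.0]
[[0.005, -0.0006, -0.0027], [0.0024, -0.0008, 0.0017], 0.0]
[[0.005, -0.0006, -0.0027], [0.003, -0.0008, 0.0016], 0.0]
[[0.005, -0.0006, -0.0027], [0.0036, -0.0008, 0.0015], 0.0]
[[0.005, -0.0006, -0.0027], [0.0042, -0.0008, 0.0014], 0.0]
[[0.005, -0.0006, -0.0027], [0.0048, -0.0008, 0.0012], 0.0]
[[0.005, -0.0006, -0.0027], [0.0053, -0.0008, 0.0012], 0.0]
```

Call:
jog_arm --deltas '[[[0.006,-0.001,-0.003],[0.0013,-0.001,0.0021],0.0],[[0.006,-0.001,-0.003],[0.0019,-0.001,0.002],0.0],[[0.006,-0.001,-0.003],[0.0024,-0.001,0.0018],0.0],[[0.006,-0.001,-0.003],[0.003,-0.001,0.0017],0.0],[[0.006,-0.001,-0.003],[0.0036,-0.001,0.0016],0.0],[[0.006,-0.001,-0.003],[0.0042,-0.001,0.0015],0.0],[[0.006,-0.001,-0.003],[0.0048,-0.001,0.0014],0.0],[[0.006,-0.001,-0.003],[0.0054,-0.001,0.0013],0.0]]'

```text
time: 16.23
eef_pos: [0.5254, -0.0089, 0.0643]
tcp_rot: [-0.464, 0.536, -0.532, 0.463]
contact_force: [-5.6, 3.3, -2.1]
opening: 0.163
```

```bash
python3 plan.py 2.3 5 8
```

```text
t 16.23 g [-32.96  14.11  64.27] F [-6.1  2.4 -2.1]  normal 6.1 tang 1.6  c 0.91 slope 0.17 op 0.163
[[0.0052, -0.0, -0.002], [0.001, -0.001, 0.0022], 0.0]
[[0.0052, -0.0, -0.002], [0.0016, -0.001, 0.0021], 0.0]
[[0.0052, -0.0, -0.002], [0.0021, -0.001, 0.002], 0.0]
[[0.0052, -0.0, -0.002], [0.0027, -0.001, 0.0019], 0.0]
[[0.0052, -0.0, -0.002], [0.0033, -0.001, 0.0019], 0.0]
[[0.0052, -0.0, -0.002], [0.0039, -0.001, 0.0018], 0.0]
[[0.0052, -0.0, -0.002], [0.0045, -0.001, 0.0018], 0.0]
[[0.0052, -0.0, -0.002], [0.0051, -0.001, 0.0018], 0.0]
```

Call:
jog_arm --deltas '[[[0.006,0,-0.002],[0.001,-0.0013,0.0023],0.0],[[0.006,0,-0.002],[0.0016,-0.0013,0.0022],0.0],[[0.006,0,-0.002],[0.0021,-0.0013,0.0021],0.0],[[0.006,0,-0.002],[0.0027,-0.0013,0.002],0.0],[[0.006,0,-0.002],[0.0033,-0.0013,0.002],0.0],[[0.006,0,-0.002],[0.0039,-0.0013,0.0019],0.0],[[0.006,0,-0.002],[0.0045,-0.0013,0.0019],0.0],[[0.006,0,-0.002],[0.0051,-0.0013,0.0019],0.0]]'

```text
time: 16.9
eef_pos: [0.5242, -0.0131, 0.0643]
tcp_rot: [-0.464, 0.536, -0.532, 0.462]
contact_force: [-5.7, 2.0, -2.0]
opening: 0.167
```

```bash
python3 plan.py 2.3 5 8
```

```text
t 16.90 g [-33.55   9.78  64.32] F [-6.   1.2 -2. ]  normal 5.7 tang 1.1  c 0.80 slope 0.05 op 0.167
[[0.0057, -0.0003, -0.0016], [0.0007, -0.001, 0.0023], 0.0]
[[0.0057, -0.0003, -0.0016], [0.0013, -0.001, 0.0023], 0.0]
[[0.0057, -0.0003, -0.0016], [0.0019, -0.001, 0.0022], 0.0]
[[0.0057, -0.0003, -0.0016], [0.0025, -0.001, 0.0023], 0.0]
[[0.0057, -0.0003, -0.0016], [0.003, -0.001, 0.0023], 0.0]
[[0.0057, -0.0003, -0.0016], [0.0036, -0.001, 0.0023], 0.0]
[[0.0057, -0.0003, -0.0016], [0.0042, -0.001, 0.0023], 0.0]
[[0.0057, -0.0003, -0.0016], [0.0048, -0.001, 0.0024], 0.0]
```

Call:
jog_arm --deltas '[[[0.007,0,-0.002],[0.0007,-0.0013,0.0025],0.0],[[0.007,0,-0.002],[0.0013,-0.0013,0.0025],0.0],[[0.007,0,-0.002],[0.0019,-0.0013,0.0024],0.0],[[0.007,0,-0.002],[0.0025,-0.0013,0.0024],0.0],[[0.007,0,-0.002],[0.003,-0.0013,0.0024],0.0],[[0.007,0,-0.002],[0.0036,-0.0013,0.0025],0.0],[[0.007,0,-0.002],[0.0042,-0.0013,0.0025],0.0],[[0.007,0,-0.002],[0.0048,-0.0013,0.0026],0.0]]'

```text
time: 17.57
eef_pos: [0.5236, -0.0171, 0.0643]
tcp_rot: [-0.464, 0.536, -0.532, 0.462]
contact_force: [-6.7, 2.2, -1.3]
opening: 0.161
```

```bash
python3 plan.py 2.3 5 8
```

```text
t 17.57 g [-33.58   5.69  64.32] F [-7.   1.3 -1.3]  normal 6.6 tang 1.9  c 0.75 slope -0.06 op 0.161
[[0.0057, -0.0004, -0.0011], [0.0004, -0.001, 0.0023], 0.0]
[[0.0057, -0.0004, -0.0011], [0.001, -0.001, 0.0024], 0.0]
[[0.0057, -0.0004, -0.0011], [0.0016, -0.001, 0.0024], 0.0]
[[0.0057, -0.0004, -0.0011], [0.0022, -0.001, 0.0025], 0.0]
[[0.0057, -0.0004, -0.0011], [0.0028, -0.001, 0.0026], 0.0]
[[0.0057, -0.0004, -0.0011], [0.0034, -0.001, 0.0027], 0.0]
[[0.0057, -0.0004, -0.0011], [0.004, -0.001, 0.0028], 0.0]
[[0.0057, -0.0004, -0.0011], [0.0046, -0.001, 0.0029], 0.0]
```

Call:
jog_arm --deltas '[[[0.007,0,-0.001],[0.0005,-0.0013,0.0024],0.0],[[0.007,0,-0.001],[0.0011,-0.0013,0.0025],0.0],[[0.007,0,-0.001],[0.0017,-0.0013,0.0025],0.0],[[0.007,0,-0.001],[0.0023,-0.0013,0.0026],0.0],[[0.007,0,-0.001],[0.0029,-0.0013,0.0027],0.0],[[0.007,0,-0.001],[0.0035,-0.0013,0.0028],0.0],[[0.007,0,-0.001],[0.0041,-0.0013,0.0029],0.0],[[0.007,0,-0.001],[0.0047,-0.0013,0.003],0.0]]'

```text
time: 18.23
eef_pos: [0.5235, -0.0215, 0.0643]
tcp_rot: [-0.464, 0.536, -0.532, 0.462]
contact_force: [-6.1, 1.8, -1.9]
opening: 0.162
```

```bash
python3 plan.py 2.3 5 8
```

```text
t 18.23 g [-33.13   1.33  64.31] F [-6.3  0.9 -1.9]  normal 5.7 tang 2.1  c 0.68 slope -0.17 op 0.162
[[0.0055, -0.0001, -0.0008], [0.0002, -0.001, 0.0024], 0.0]
[[0.0055, -0.0001, -0.0008], [0.0008, -0.001, 0.0025], 0.0]
[[0.0055, -0.0001, -0.0008], [0.0014, -0.001, 0.0026], 0.0]
[[0.0055, -0.0001, -0.0008], [0.002, -0.001, 0.0027], 0.0]
[[0.0055, -0.0001, -0.0008], [0.0026, -0.001, 0.0029], 0.0]
[[0.0055, -0.0001, -0.0008], [0.0032, -0.001, 0.003], 0.0]
[[0.0055, -0.0001, -0.0008], [0.0038, -0.001, 0.0032], 0.0]
[[0.0055, -0.0001, -0.0008], [0.0044, -0.001, 0.0034], 0.0]
```

Call:
jog_arm --deltas '[[[0.007,0,-0.001],[0.0002,-0.0013,0.0026],0.0],[[0.007,0,-0.001],[0.0008,-0.0013,0.0027],0.0],[[0.007,0,-0.001],[0.0014,-0.0013,0.0028],0.0],[[0.007,0,-0.001],[0.002,-0.0013,0.0029],0.0],[[0.007,0,-0.001],[0.0026,-0.0013,0.0031],0.0],[[0.007,0,-0.001],[0.0032,-0.0013,0.0032],0.0],[[0.007,0,-0.001],[0.0038,-0.0013,0.0034],0.0],[[0.007,0,-0.001],[0.0044,-0.0013,0.0035],0.0]]'

```text
time: 18.9
eef_pos: [0.5238, -0.0259, 0.0643]
tcp_rot: [-0.465, 0.535, -0.533, 0.462]
contact_force: [-6.7, -0.7, -1.7]
opening: 0.164
```

```bash
python3 plan.py 2.3 5 8
```

```text
t 18.90 g [-32.15  -2.98  64.31] F [-6.6 -1.6 -1.7]  normal 6.4 tang 0.2  c 0.70 slope -0.27 op 0.164
[[0.0052, 0.0003, 0.0001], [0.0, -0.001, 0.0024], 0.0]
[[0.0052, 0.0003, 0.0001], [0.0006, -0.001, 0.0026], 0.0]
[[0.0052, 0.0003, 0.0001], [0.0012, -0.001, 0.0027], 0.0]
[[0.0052, 0.0003, 0.0001], [0.0018, -0.001, 0.0029], 0.0]
[[0.0052, 0.0003, 0.0001], [0.0024, -0.001, 0.0031], 0.0]
[[0.0052, 0.0003, 0.0001], [0.003, -0.001, 0.0033], 0.0]
[[0.0052, 0.0003, 0.0001], [0.0036, -0.001, 0.0035], 0.0]
[[0.0052, 0.0003, 0.0001], [0.0042, -0.001, 0.0037], 0.0]
```

Call:
jog_arm --deltas '[[[0.006,0,0],[0,-0.0013,0.0025],0.0],[[0.006,0,0],[0.0006,-0.0013,0.0027],0.0],[[0.006,0,0],[0.0012,-0.0013,0.0028],0.0],[[0.006,0,0],[0.0018,-0.0013,0.003],0.0],[[0.006,0,0],[0.0024,-0.0013,0.0032],0.0],[[0.006,0,0],[0.003,-0.0013,0.0034],0.0],[[0.006,0,0],[0.0036,-0.0013,0.0036],0.0],[[0.006,0,0],[0.0042,-0.0013,0.0038],0.0]]'

```text
time: 19.57
eef_pos: [0.5247, -0.0304, 0.0644]
tcp_rot: [-0.465, 0.535, -0.532, 0.462]
contact_force: [-6.3, -0.6, -2.0]
opening: 0.162
```

```bash
python3 plan.py 2.3 5 8
```

```text
t 19.57 g [-30.7   -7.26  64.4 ] F [-6.1 -1.5 -2. ]  normal 5.9 tang 0.7  c 0.84 slope -0.34 op 0.162
[[0.0057, 0.0009, 0.0004], [-0.0001, -0.0009, 0.0024], 0.0]
[[0.0057, 0.0009, 0.0004], [0.0005, -0.0009, 0.0026], 0.0]
[[0.0057, 0.0009, 0.0004], [0.0011, -0.0009, 0.0028], 0.0]
[[0.0057, 0.0009, 0.0004], [0.0017, -0.0009, 0.003], 0.0]
[[0.0057, 0.0009, 0.0004], [0.0023, -0.0009, 0.0033], 0.0]
[[0.0057, 0.0009, 0.0004], [0.003, -0.0009, 0.0035], 0.0]
[[0.0057, 0.0009, 0.0004], [0.0036, -0.0009, 0.0037], 0.0]
[[0.0057, 0.0009, 0.0004], [0.0042, -0.0009, 0.004], 0.0]
```

Call:
jog_arm --deltas '[[[0.006,0.001,0],[-0.0001,-0.0011,0.0026],0.0],[[0.006,0.001,0],[0.0005,-0.0011,0.0028],0.0],[[0.006,0.001,0],[0.0011,-0.0011,0.003],0.0],[[0.006,0.001,0],[0.0017,-0.0011,0.0032],0.0],[[0.006,0.001,0],[0.0023,-0.0011,0.0035],0.0],[[0.006,0.001,0],[0.003,-0.0011,0.0037],0.0],[[0.006,0.001,0],[0.0036,-0.0011,0.0039],0.0],[[0.006,0.001,0],[0.0042,-0.0011,0.0042],0.0]]'

```text
time: 20.23
eef_pos: [0.5257, -0.0348, 0.0642]
tcp_rot: [-0.465, 0.536, -0.532, 0.462]
contact_force: [-6.7, -0.2, -1.2]
opening: 0.162
```

```bash
python3 plan.py 2.3 5 8
```

```text
t 20.23 g [-29.07 -11.51  64.17] F [-6.6 -1.1 -1.2]  normal 6.3 tang 1.4  c 0.93 slope -0.37 op 0.162
[[0.0067, 0.0005, 0.0006], [-0.0002, -0.0011, 0.0024], 0.0]
[[0.0067, 0.0005, 0.0006], [0.0004, -0.0011, 0.0026], 0.0]
[[0.0067, 0.0005, 0.0006], [0.0011, -0.0012, 0.0029], 0.0]
[[0.0067, 0.0005, 0.0006], [0.0017, -0.0012, 0.0031], 0.0]
[[0.0067, 0.0005, 0.0006], [0.0023, -0.0012, 0.0033], 0.0]
[[0.0067, 0.0005, 0.0006], [0.003, -0.0012, 0.0036], 0.0]
[[0.0067, 0.0005, 0.0006], [0.0036, -0.0012, 0.0038], 0.0]
[[0.0067, 0.0005, 0.0006], [0.0042, -0.0012, 0.004], 0.0]
```

Call:
jog_arm --deltas '[[[0.008,0,0],[-0.0002,-0.0016,0.0025],0.0],[[0.008,0,0],[0.0004,-0.0016,0.0027],0.0],[[0.008,0,0],[0.001,-0.0016,0.003],0.0],[[0.008,0,0],[0.0017,-0.0016,0.0032],0.0],[[0.008,0,0],[0.0023,-0.0016,0.0034],0.0],[[0.008,0,0],[0.003,-0.0016,0.0036],0.0],[[0.008,0,0],[0.0036,-0.0016,0.0038],0.0],[[0.008,0,0],[0.0042,-0.0016,0.004],0.0]]'

```text
time: 20.9
eef_pos: [0.5266, -0.0392, 0.0645]
tcp_rot: [-0.465, 0.535, -0.533, 0.462]
contact_force: [-6.5, -0.2, -1.6]
opening: 0.163
```

```bash
python3 plan.py 2.3 5 8
```

```text
t 20.90 g [-27.55 -15.76  64.51] F [-6.5 -1.1 -1.6]  normal 6.1 tang 1.3  c 0.87 slope -0.36 op 0.163
[[0.0054, 0.0011, 0.0007], [-0.0001, -0.0008, 0.0024], 0.0]
[[0.0054, 0.0011, 0.0007], [0.0005, -0.0008, 0.0026], 0.0]
[[0.0054, 0.0011, 0.0007], [0.0012, -0.0008, 0.0028], 0.0]
[[0.0054, 0.0011, 0.0007], [0.0018, -0.0008, 0.003], 0.0]
[[0.0054, 0.0011, 0.0007], [0.0025, -0.0008, 0.0032], 0.0]
[[0.0054, 0.0011, 0.0007], [0.0031, -0.0008, 0.0034], 0.0]
[[0.0054, 0.0011, 0.0007], [0.0038, -0.0008, 0.0036], 0.0]
[[0.0054, 0.0011, 0.0007], [0.0045, -0.0008, 0.0038], 0.0]
```

Call:
jog_arm --deltas '[[[0.006,0.001,0],[-0.0001,-0.001,0.0025],0.0],[[0.006,0.001,0],[0.0005,-0.001,0.0027],0.0],[[0.006,0.001,0],[0.0012,-0.001,0.0029],0.0],[[0.006,0.001,0],[0.0018,-0.001,0.0031],0.0],[[0.006,0.001,0],[0.0025,-0.001,0.0033],0.0],[[0.006,0.001,0],[0.0031,-0.001,0.0035],0.0]]'

```text
time: 21.4
eef_pos: [0.5272, -0.0424, 0.0643]
tcp_rot: [-0.465, 0.535, -0.532, 0.462]
contact_force: [-7.6, 0.9, -2.2]
opening: 0.16
```

```bash
python3 plan.py 2.3 5 8
```

```text
t 21.40 g [-26.49 -18.86  64.25] F [-7.6 -0.2 -2.2]  normal 7.0 tang 2.2  c 0.89 slope -0.30 op 0.160
[[0.006, 0.0008, 0.0008], [0.0, -0.0011, 0.0024], 0.0]
[[0.006, 0.0008, 0.0008], [0.0007, -0.0011, 0.0026], 0.0]
[[0.006, 0.0008, 0.0008], [0.0013, -0.0011, 0.0027], 0.0]
[[0.006, 0.0008, 0.0008], [0.002, -0.0011, 0.0029], 0.0]
[[0.006, 0.0008, 0.0008], [0.0027, -0.0011, 0.003], 0.0]
[[0.006, 0.0008, 0.0008], [0.0034, -0.0011, 0.0031], 0.0]
[[0.006, 0.0008, 0.0008], [0.0041, -0.0011, 0.0032], 0.0]
[[0.006, 0.0008, 0.0008], [0.0048, -0.0011, 0.0033], 0.0]
```

Call:
jog_arm --deltas '[[[0.007,0.001,0],[0.0001,-0.0014,0.0024],0.0],[[0.007,0.001,0],[0.0007,-0.0014,0.0025],0.0],[[0.007,0.001,0],[0.0013,-0.0014,0.0027],0.0],[[0.007,0.001,0],[0.0019,-0.0014,0.0028],0.0],[[0.007,0.001,0],[0.0025,-0.0014,0.0029],0.0],[[0.007,0.001,0],[0.0032,-0.0014,0.003],0.0]]'

```text
time: 21.9
eef_pos: [0.5275, -0.0454, 0.0645]
tcp_rot: [-0.465, 0.535, -0.533, 0.462]
contact_force: [-5.9, 0.1, -2.7]
opening: 0.165
```

```bash
python3 plan.py 2.3 5 8
```

```text
t 21.90 g [-25.78 -21.76  64.47] F [-5.9 -0.7 -2.7]  normal 5.6 tang 0.6  c 0.86 slope -0.19 op 0.165
[[0.0052, -0.0001, 0.0], [0.0003, -0.0008, 0.0024], 0.0]
[[0.0052, -0.0001, 0.0], [0.001, -0.0008, 0.0025], 0.0]
[[0.0052, -0.0001, 0.0], [0.0017, -0.0008, 0.0026], 0.0]
[[0.0052, -0.0001, 0.0], [0.0024, -0.0008, 0.0026], 0.0]
[[0.0052, -0.0001, 0.0], [0.0031, -0.0008, 0.0026], 0.0]
[[0.0052, -0.0001, 0.0], [0.0038, -0.0008, 0.0026], 0.0]
[[0.0052, -0.0001, 0.0], [0.0045, -0.0008, 0.0026], 0.0]
[[0.0052, -0.0001, 0.0], [0.0052, -0.0008, 0.0025], 0.0]
```

Call:
jog_arm --deltas '[[[0.006,0,0],[0.0003,-0.001,0.0026],0.0],[[0.006,0,0],[0.0009,-0.001,0.0027],0.0],[[0.006,0,0],[0.0015,-0.001,0.0028],0.0],[[0.006,0,0],[0.0021,-0.001,0.0028],0.0],[[0.006,0,0],[0.0027,-0.001,0.0028],0.0],[[0.006,0,0],[0.0033,-0.001,0.0028],0.0]]'

```text
time: 22.4
eef_pos: [0.5274, -0.0482, 0.0642]
tcp_rot: [-0.464, 0.536, -0.532, 0.462]
contact_force: [-6.7, 1.9, -1.5]
opening: 0.165
```

```bash
python3 plan.py 2.3 5 8
```

```text
t 22.40 g [-25.47 -24.53  64.18] F [-6.9  0.9 -1.5]  normal 6.6 tang 1.4  c 0.85 slope -0.04 op 0.165
[[0.0058, -0.0, -0.0012], [0.0006, -0.0011, 0.0023], 0.0]
[[0.0058, -0.0, -0.0012], [0.0013, -0.0011, 0.0023], 0.0]
[[0.0058, -0.0, -0.0012], [0.002, -0.0011, 0.0023], 0.0]
[[0.0058, -0.0, -0.0012], [0.0028, -0.0011, 0.0022], 0.0]
[[0.0058, -0.0, -0.0012], [0.0035, -0.0011, 0.0021], 0.0]
[[0.0058, -0.0, -0.0012], [0.0042, -0.0011, 0.002], 0.0]
[[0.0058, -0.0, -0.0012], [0.0048, -0.0011, 0.0018], 0.0]
[[0.0058, -0.0, -0.0012], [0.0055, -0.0011, 0.0017], 0.0]
```

Call:
jog_arm --deltas '[[[0.007,0,-0.001],[0.0006,-0.0014,0.0025],0.0],[[0.007,0,-0.001],[0.0012,-0.0014,0.0025],0.0],[[0.007,0,-0.001],[0.0018,-0.0014,0.0025],0.0],[[0.007,0,-0.001],[0.0024,-0.0014,0.0025],0.0],[[0.007,0,-0.001],[0.003,-0.0014,0.0025],0.0]]'

```text
time: 22.82
eef_pos: [0.527, -0.0503, 0.0642]
tcp_rot: [-0.464, 0.536, -0.532, 0.463]
contact_force: [-6.6, 2.4, -3.3]
opening: 0.163
```

```bash
python3 plan.py 2.3 5 8
```

```text
t 22.82 g [-25.52 -26.71  64.22] F [-6.9  1.5 -3.3]  normal 6.7 tang 1.1  c 0.86 slope 0.09 op 0.163
[[0.0056, -0.0001, -0.002], [0.0009, -0.0011, 0.0022], 0.0]
[[0.0056, -0.0001, -0.002], [0.0016, -0.0011, 0.0021], 0.0]
[[0.0056, -0.0001, -0.002], [0.0023, -0.0011, 0.002], 0.0]
[[0.0056, -0.0001, -0.002], [0.003, -0.0011, 0.0018], 0.0]
[[0.0056, -0.0001, -0.002], [0.0037, -0.0011, 0.0017], 0.0]
[[0.0056, -0.0001, -0.002], [0.0044, -0.0011, 0.0015], 0.0]
[[0.0056, -0.0001, -0.002], [0.005, -0.0011, 0.0013], 0.0]
[[0.0056, -0.0001, -0.002], [0.0057, -0.0011, 0.0011], 0.0]
```

Call:
jog_arm --deltas '[[[0.007,0,-0.002],[0.0009,-0.0014,0.0024],0.0],[[0.007,0,-0.002],[0.0015,-0.0014,0.0023],0.0],[[0.007,0,-0.002],[0.0021,-0.0014,0.0022],0.0],[[0.007,0,-0.002],[0.0027,-0.0014,0.0021],0.0],[[0.007,0,-0.002],[0.0033,-0.0014,0.002],0.0],[[0.007,0,-0.002],[0.0039,-0.0014,0.0018],0.0]]'

```text
time: 23.32
eef_pos: [0.5263, -0.053, 0.0645]
tcp_rot: [-0.463, 0.536, -0.532, 0.463]
contact_force: [-4.3, 3.0, -2.5]
opening: 0.157
```

```bash
python3 plan.py 2.3 5 8
```

```text
t 23.32 g [-25.93 -29.44  64.46] F [-4.7  2.4 -2.5]  normal 4.9 tang 1.5  c 0.91 slope 0.23 op 0.157
[[0.0044, -0.0008, -0.0028], [0.0012, -0.0009, 0.0021], 0.0]
[[0.0044, -0.0008, -0.0028], [0.0019, -0.0009, 0.0019], 0.0]
[[0.0044, -0.0008, -0.0028], [0.0025, -0.0009, 0.0017], 0.0]
[[0.0044, -0.0008, -0.0028], [0.0032, -0.0009, 0.0015], 0.0]
[[0.0044, -0.0008, -0.0028], [0.0039, -0.0009, 0.0013], 0.0]
[[0.0044, -0.0008, -0.0028], [0.0045, -0.0009, 0.001], 0.0]
[[0.0044, -0.0008, -0.0028], [0.0052, -0.0009, 0.0008], 0.0]
[[0.0044, -0.0008, -0.0028], [0.0058, -0.0009, 0.0006], 0.0]
```

Force is down to about 5 N, so I push 0.4 mm more.

Call:
jog_arm --deltas '[[[0.006,-0.001,-0.003],[0.0012,-0.0011,0.0025],0.0],[[0.006,-0.001,-0.003],[0.0018,-0.0011,0.0023],0.0],[[0.006,-0.001,-0.003],[0.0024,-0.0011,0.0022],0.0],[[0.006,-0.001,-0.003],[0.003,-0.0011,0.002],0.0],[[0.006,-0.001,-0.003],[0.0036,-0.0011,0.0018],0.0],[[0.006,-0.001,-0.003],[0.0042,-0.0011,0.0016],0.0]]'

```text
time: 23.82
eef_pos: [0.5252, -0.0556, 0.0643]
tcp_rot: [-0.463, 0.536, -0.532, 0.463]
contact_force: [-6.3, 4.5, -1.6]
opening: 0.165
```

```bash
python3 plan.py 2.3 5 8
```

```text
t 23.82 g [-26.63 -32.23  64.31] F [-6.9  3.6 -1.6]  normal 7.4 tang 1.5  c 1.00 slope 0.33 op 0.165
[[0.0043, -0.0005, -0.003], [0.0014, -0.001, 0.002], 0.0]
[[0.0043, -0.0005, -0.003], [0.002, -0.001, 0.0017], 0.0]
[[0.0043, -0.0005, -0.003], [0.0027, -0.001, 0.0015], 0.0]
[[0.0043, -0.0005, -0.003], [0.0033, -0.001, 0.0012], 0.0]
[[0.0043, -0.0005, -0.003], [0.004, -0.001, 0.001], 0.0]
[[0.0043, -0.0005, -0.003], [0.0046, -0.001, 0.0007], 0.0]
[[0.0043, -0.0005, -0.003], [0.0053, -0.001, 0.0005], 0.0]
[[0.0043, -0.0005, -0.003], [0.0059, -0.001, 0.0002], 0.0]
```

Call:
jog_arm --deltas '[[[0.005,0,-0.003],[0.0014,-0.0012,0.0021],0.0],[[0.005,0,-0.003],[0.002,-0.0012,0.0018],0.0],[[0.005,0,-0.003],[0.0027,-0.0012,0.0016],0.0],[[0.005,0,-0.003],[0.0033,-0.0012,0.0013],0.0],[[0.005,0,-0.003],[0.0039,-0.0012,0.0011],0.0],[[0.005,0,-0.003],[0.0045,-0.0012,0.0009],0.0],[[0.005,0,-0.003],[0.0051,-0.0012,0.0006],0.0]]'

```text
time: 24.4
eef_pos: [0.5232, -0.0591, 0.0644]
tcp_rot: [-0.463, 0.536, -0.532, 0.463]
contact_force: [-5.5, 4.5, -1.7]
opening: 0.161
```

```bash
python3 plan.py 2.3 5 8
```

```text
t 24.40 g [-28.09 -35.93  64.4 ] F [-6.   3.7 -1.7]  normal 6.8 tang 1.5  c 0.92 slope 0.41 op 0.161
[[0.0046, -0.0012, -0.0032], [0.0015, -0.0009, 0.0019], 0.0]
[[0.0046, -0.0012, -0.0032], [0.0021, -0.0009, 0.0016], 0.0]
[[0.0046, -0.0012, -0.0032], [0.0028, -0.0009, 0.0013], 0.0]
[[0.0046, -0.0012, -0.0032], [0.0034, -0.0009, 0.0011], 0.0]
[[0.0046, -0.0012, -0.0032], [0.004, -0.0009, 0.0008], 0.0]
[[0.0046, -0.0012, -0.0032], [0.0047, -0.0009, 0.0005], 0.0]
[[0.0046, -0.0012, -0.0032], [0.0053, -0.0009, 0.0002], 0.0]
[[0.0046, -0.0012, -0.0032], [0.0059, -0.0009, -0.0001], 0.0]
```

Call:
jog_arm --deltas '[[[0.005,-0.001,-0.003],[0.0015,-0.0011,0.0019],0.0],[[0.005,-0.001,-0.003],[0.0021,-0.0011,0.0016],0.0],[[0.005,-0.001,-0.003],[0.0028,-0.0011,0.0013],0.0],[[0.005,-0.001,-0.003],[0.0034,-0.0011,0.0011],0.0],[[0.005,-0.001,-0.003],[0.004,-0.0011,0.0008],0.0],[[0.005,-0.001,-0.003],[0.0047,-0.0011,0.0005],0.0],[[0.005,-0.001,-0.003],[0.0053,-0.0011,0.0002],0.0],[[0.005,-0.001,-0.003],[0.0059,-0.0011,-0.0001],0.0]]'

```text
time: 25.07
eef_pos: [0.5206, -0.0633, 0.0644]
tcp_rot: [-0.463, 0.536, -0.532, 0.463]
contact_force: [-4.9, 3.6, -1.5]
opening: 0.16
```

```bash
python3 plan.py 2.3 5 8
```

```text
t 25.07 g [-30.1  -40.44  64.44] F [-5.3  2.8 -1.5]  normal 5.8 tang 0.7  c 0.85 slope 0.44 op 0.160
[[0.0045, -0.0009, -0.0033], [0.0016, -0.0009, 0.0018], 0.0]
[[0.0045, -0.0009, -0.0033], [0.0022, -0.0009, 0.0015], 0.0]
[[0.0045, -0.0009, -0.0033], [0.0028, -0.0009, 0.0013], 0.0]
[[0.0045, -0.0009, -0.0033], [0.0034, -0.0009, 0.001], 0.0]
[[0.0045, -0.0009, -0.0033], [0.004, -0.0009, 0.0007], 0.0]
[[0.0045, -0.0009, -0.0033], [0.0047, -0.0009, 0.0005], 0.0]
[[0.0045, -0.0009, -0.0033], [0.0053, -0.0009, 0.0002], 0.0]
[[0.0045, -0.0009, -0.0033], [0.0059, -0.0009, -0.0001], 0.0]
```

Call:
jog_arm --deltas '[[[0.005,-0.001,-0.004],[0.0017,-0.0011,0.002],0.0],[[0.005,-0.001,-0.004],[0.0023,-0.0011,0.0017],0.0],[[0.005,-0.001,-0.004],[0.0029,-0.0011,0.0015],0.0],[[0.005,-0.001,-0.004],[0.0035,-0.0011,0.0012],0.0],[[0.005,-0.001,-0.004],[0.0041,-0.0011,0.0009],0.0],[[0.005,-0.001,-0.004],[0.0048,-0.0011,0.0007],0.0],[[0.005,-0.001,-0.004],[0.0054,-0.0011,0.0004],0.0],[[0.005,-0.001,-0.004],[0.006,-0.0011,0.0001],0.0]]'

```text
time: 25.73
eef_pos: [0.518, -0.0674, 0.0644]
tcp_rot: [-0.464, 0.536, -0.532, 0.463]
contact_force: [-3.9, 4.6, -2.4]
opening: 0.166
```

```bash
python3 plan.py 2.3 5 8
```

```text
t 25.73 g [-32.05 -44.87  64.42] F [-4.5  4.  -2.4]  normal 5.5 tang 2.2  c 0.84 slope 0.43 op 0.166
[[0.0048, -0.0008, -0.0029], [0.0015, -0.0009, 0.0018], 0.0]
[[0.0048, -0.0008, -0.0029], [0.0021, -0.0009, 0.0016], 0.0]
[[0.0048, -0.0008, -0.0029], [0.0027, -0.0009, 0.0013], 0.0]
[[0.0048, -0.0008, -0.0029], [0.0034, -0.0009, 0.0011], 0.0]
[[0.0048, -0.0008, -0.0029], [0.004, -0.0009, 0.0008], 0.0]
[[0.0048, -0.0008, -0.0029], [0.0046, -0.0009, 0.0006], 0.0]
[[0.0048, -0.0008, -0.0029], [0.0052, -0.0009, 0.0004], 0.0]
[[0.0048, -0.0008, -0.0029], [0.0058, -0.0009, 0.0002], 0.0]
```

Call:
jog_arm --deltas '[[[0.006,-0.001,-0.003],[0.0016,-0.0011,0.0021],0.0],[[0.006,-0.001,-0.003],[0.0022,-0.0011,0.0019],0.0],[[0.006,-0.001,-0.003],[0.0028,-0.0011,0.0016],0.0],[[0.006,-0.001,-0.003],[0.0035,-0.0011,0.0014],0.0],[[0.006,-0.001,-0.003],[0.0041,-0.0011,0.0011],0.0],[[0.006,-0.001,-0.003],[0.0047,-0.0011,0.0009],0.0],[[0.006,-0.001,-0.003],[0.0053,-0.0011,0.0007],0.0]]'

```text
time: 26.32
eef_pos: [0.516, -0.0711, 0.0644]
tcp_rot: [-0.464, 0.536, -0.532, 0.463]
contact_force: [-5.5, 3.6, -1.9]
opening: 0.164
```

```bash
python3 plan.py 2.3 5 8
```

```text
t 26.32 g [-33.55 -48.8   64.37] F [-6.   2.8 -1.9]  normal 6.4 tang 0.7  c 0.96 slope 0.38 op 0.164
[[0.0045, -0.0003, -0.003], [0.0014, -0.0009, 0.0019], 0.0]
[[0.0045, -0.0003, -0.003], [0.002, -0.0009, 0.0017], 0.0]
[[0.0045, -0.0003, -0.003], [0.0026, -0.0009, 0.0015], 0.0]
[[0.0045, -0.0003, -0.003], [0.0032, -0.0009, 0.0013], 0.0]
[[0.0045, -0.0003, -0.003], [0.0038, -0.0009, 0.0011], 0.0]
[[0.0045, -0.0003, -0.003], [0.0044, -0.0009, 0.0009], 0.0]
[[0.0045, -0.0003, -0.003], [0.005, -0.0009, 0.0007], 0.0]
[[0.0045, -0.0003, -0.003], [0.0056, -0.0009, 0.0005], 0.0]
```

Call:
jog_arm --deltas '[[[0.005,0,-0.003],[0.0014,-0.0011,0.002],0.0],[[0.005,0,-0.003],[0.002,-0.0011,0.0018],0.0],[[0.005,0,-0.003],[0.0026,-0.0011,0.0016],0.0],[[0.005,0,-0.003],[0.0032,-0.0011,0.0014],0.0],[[0.005,0,-0.003],[0.0038,-0.0011,0.0012],0.0],[[0.005,0,-0.003],[0.0044,-0.0011,0.001],0.0],[[0.005,0,-0.003],[0.005,-0.0011,0.0008],0.0]]'

```text
time: 26.9
eef_pos: [0.5142, -0.0748, 0.0644]
tcp_rot: [-0.464, 0.536, -0.532, 0.463]
contact_force: [-6.0, 3.2, -1.7]
opening: 0.166
```

```bash
python3 plan.py 2.3 5 8
```

```text
t 26.90 g [-34.74 -52.77  64.41] F [-6.4  2.3 -1.7]  normal 6.5 tang 0.6  c 1.14 slope 0.31 op 0.166
[[0.0047, -0.0007, -0.0024], [0.0013, -0.0009, 0.002], 0.0]
[[0.0047, -0.0007, -0.0024], [0.0019, -0.0009, 0.0018], 0.0]
[[0.0047, -0.0007, -0.0024], [0.0025, -0.0009, 0.0017], 0.0]
[[0.0047, -0.0007, -0.0024], [0.0031, -0.0009, 0.0015], 0.0]
[[0.0047, -0.0007, -0.0024], [0.0037, -0.0009, 0.0014], 0.0]
[[0.0047, -0.0007, -0.0024], [0.0042, -0.0009, 0.0012], 0.0]
[[0.0047, -0.0007, -0.0024], [0.0048, -0.0009, 0.0011], 0.0]
[[0.0047, -0.0007, -0.0024], [0.0054, -0.0009, 0.001], 0.0]
```

Call:
jog_arm --deltas '[[[0.005,0,-0.002],[0.0013,-0.0011,0.0021],0.0],[[0.005,0,-0.002],[0.0019,-0.0011,0.002],0.0],[[0.005,0,-0.002],[0.0025,-0.0011,0.0019],0.0],[[0.005,0,-0.002],[0.0031,-0.0011,0.0018],0.0],[[0.005,0,-0.002],[0.0037,-0.0011,0.0017],0.0],[[0.005,0,-0.002],[0.0042,-0.0011,0.0016],0.0],[[0.005,0,-0.002],[0.0048,-0.0011,0.0015],0.0]]'

```text
time: 27.48
eef_pos: [0.513, -0.0784, 0.0643]
tcp_rot: [-0.464, 0.536, -0.532, 0.463]
contact_force: [-6.7, 2.3, -2.1]
opening: 0.162
```

```bash
python3 plan.py 2.3 5 8
```

```text
t 27.48 g [-35.49 -56.49  64.33] F [-7.   1.4 -2.1]  normal 6.9 tang 0.1  c 1.39 slope 0.22 op 0.162
[[0.0056, -0.0008, -0.0027], [0.0011, -0.001, 0.0021], 0.0]
[[0.0056, -0.0008, -0.0027], [0.0017, -0.001, 0.002], 0.0]
[[0.0056, -0.0008, -0.0027], [0.0023, -0.001, 0.0019], 0.0]
[[0.0056, -0.0008, -0.0027], [0.0028, -0.001, 0.0018], 0.0]
[[0.0056, -0.0008, -0.0027], [0.0034, -0.001, 0.0017], 0.0]
[[0.0056, -0.0008, -0.0027], [0.004, -0.001, 0.0016], 0.0]
[[0.0056, -0.0008, -0.0027], [0.0046, -0.001, 0.0016], 0.0]
[[0.0056, -0.0008, -0.0027], [0.0052, -0.001, 0.0015], 0.0]
```

Call:
jog_arm --deltas '[[[0.006,0,-0.002],[0.001,-0.0012,0.0022],0.0],[[0.006,0,-0.002],[0.0016,-0.0012,0.0022],0.0],[[0.006,0,-0.002],[0.0022,-0.0012,0.0021],0.0],[[0.006,0,-0.002],[0.0027,-0.0012,0.0021],0.0],[[0.006,0,-0.002],[0.0033,-0.0012,0.002],0.0],[[0.006,0,-0.002],[0.0039,-0.0012,0.002],0.0],[[0.006,0,-0.002],[0.0045,-0.0012,0.002],0.0]]'

```text
time: 28.07
eef_pos: [0.512, -0.082, 0.0642]
tcp_rot: [-0.464, 0.537, -0.532, 0.462]
contact_force: [-6.0, 1.5, -2.0]
opening: 0.162
```

```bash
python3 plan.py 2.3 5 8
```

```text
t 28.07 g [-35.92 -60.18  64.25] F [-6.2  0.7 -2. ]  normal 5.9 tang 0.2  c 1.60 slope 0.12 op 0.162
[[0.0061, -0.0007, -0.0026], [0.0009, -0.0011, 0.0022], 0.0]
[[0.0061, -0.0007, -0.0026], [0.0014, -0.0011, 0.0022], 0.0]
[[0.0061, -0.0007, -0.0026], [0.002, -0.0011, 0.0021], 0.0]
[[0.0061, -0.0007, -0.0026], [0.0026, -0.0011, 0.0021], 0.0]
[[0.0061, -0.0007, -0.0026], [0.0032, -0.0011, 0.0021], 0.0]
[[0.0061, -0.0007, -0.0026], [0.0038, -0.0011, 0.0021], 0.0]
[[0.0061, -0.0007, -0.0026], [0.0043, -0.0011, 0.0021], 0.0]
[[0.0061, -0.0007, -0.0026], [0.0049, -0.0011, 0.0021], 0.0]
```

Call:
jog_arm --deltas '[[[0.006,0,-0.002],[0.0009,-0.0012,0.0023],0.0],[[0.006,0,-0.002],[0.0014,-0.0012,0.0023],0.0],[[0.006,0,-0.002],[0.002,-0.0012,0.0023],0.0],[[0.006,0,-0.002],[0.0026,-0.0012,0.0023],0.0],[[0.006,0,-0.002],[0.003,-0.0012,0.0023],0.0]]'

```text
time: 28.48
eef_pos: [0.5116, -0.0843, 0.0642]
tcp_rot: [-0.464, 0.536, -0.532, 0.462]
contact_force: [-6.7, 1.5, -1.6]
opening: 0.163
```

Call:
jog_arm --deltas '[[[0.006,0,-0.002],[0,-0.001,-0.003],0.0],[[0.006,0,-0.002],[0,-0.001,-0.008],0.0],[[0.006,0,-0.002],[0,-0.001,-0.014],0.0],[[0.006,0,-0.002],[0,-0.001,-0.02],0.0],[[0.006,0,-0.002],[0,-0.02,-0.02],0.0],[[0.006,0,-0.002],[0,-0.05,-0.02],0.0],[[0.006,0,-0.002],[0,-0.08,-0.02],0.0],[[0.006,0,-0.002],[0,-0.1,-0.02],0.0],[[0.006,0,-0.002],[0,-0.1,-0.02],0.0]]'

```text
time: 29.23
eef_pos: [0.4958, -0.0831, 0.1704]
tcp_rot: [0.461, -0.53, 0.538, -0.465]
contact_force: [0.7, -0.3, -0.9]
opening: 0.166
```

Run:
```python
from g import *
s,g,F=st(); print(s['time'],g,F,s['opening'],delta(world(-5,5,.2),yaw))
```

```text
29.2333 [-51.78815625 -63.51126704 170.3931016 ] [ 0.74890317 -0.23965888 -0.88077455] 0.16627066455958375 (array([-0.0121, -0.0006,  0.0025]), array([-0.0685, -0.0292,  0.0471]))
```

Run:
```python
from g import *
print(delta([.545,-.045,.2],yaw))
```

```text
(array([-0.0121, -0.0006,  0.0025]), array([-0.0446, -0.0292,  0.0436]))
```

Call:
jog_arm --deltas '[[[-0.006,0,0.001],[-0.015,-0.015,0.015],0.0],[[-0.012,0,0.002],[-0.03,-0.029,0.03],0.0],[[-0.012,0,0.002],[-0.044,-0.029,0.044],0.0],[[-0.012,0,0.002],[-0.044,-0.029,0.044],0.0],[[-0.012,0,0.002],[-0.044,-0.029,0.044],0.0],[[-0.012,0,0.002],[-0.044,-0.029,0.044],0.0]]'

```text
time: 29.73
eef_pos: [0.544, -0.0456, 0.1979]
tcp_rot: [-0.464, 0.535, -0.534, 0.462]
contact_force: [-0.1, -0.2, -2.0]
opening: 0.162
```

Run:
```python
from g import *
s,g,F=st(); print(s['time'],s['eef_pos'],F)
c=save('wrist','w6.png'); T=Twrist(c,s);P=cloud(c,T);np.savez('pics/w6c.npz',P=P,T=T)
a=c['pixels'][0:300,150:400]; b=cv2.imread('pics/w4.png')[0:300,150:400]
cv2.imwrite('pics/w6crop.png',cv2.resize(np.hstack([b[20:260,40:240],a[20:260,40:240]]),None,fx=2,fy=2,interpolation=cv2.INTER_CUBIC))
# nose heads: points z .012-.026 in front
for nm in('w4','w6'):
    Q=np.load(f'pics/{nm}c.npz')['P']; G=np.stack([(Q[...,:2]-O)@ex,(Q[...,:2]-O)@ey],-1)*1000; Z=Q[...,2]
    tail=[];head=[]
    for y in yf:
        k=(abs(G[...,1]-y)<4)&(Z>.013)&(Z<.026)
        t=G[...,0][k&(G[...,0]>40)]; h=G[...,0][k&(G[...,0]<-12)&(G[...,0]>-45)]
        tail.append(np.percentile(t,97).round(1) if len(t)>5 else None); head.append((len(h),(h.min()-px(y)).round(1) if len(h) else None))
    print(nm,'tail',tail); print('head',head)
```

```text
29.7333 [ 0.54399246 -0.04557063  0.19786293] [-0.08139725 -0.1840232  -1.95608587]
w4 tail [np.float64(209.5), np.float64(203.4), np.float64(198.2), np.float64(192.3), np.float64(180.8), np.float64(180.4), np.float64(167.9), np.float64(150.1), np.float64(144.9)]
head [(18, np.float64(8.2)), (20, np.float64(-19.9)), (17, np.float64(8.8)), (15, np.float64(7.9)), (11, np.float64(7.3)), (8, np.float64(8.2)), (20, np.float64(7.0)), (18, np.float64(8.3)), (14, np.float64(8.2))]
w6 tail [np.float64(209.3), np.float64(203.0), np.float64(198.0), np.float64(192.8), np.float64(181.1), np.float64(180.4), np.float64(157.0), np.float64(150.4), np.float64(144.4)]
head [(0, None), (0, None), (0, None), (0, None), (0, None), (0, None), (0, None), (2, np.float64(11.9)), (2, np.float64(10.8))]
```

View pics/w6crop.png

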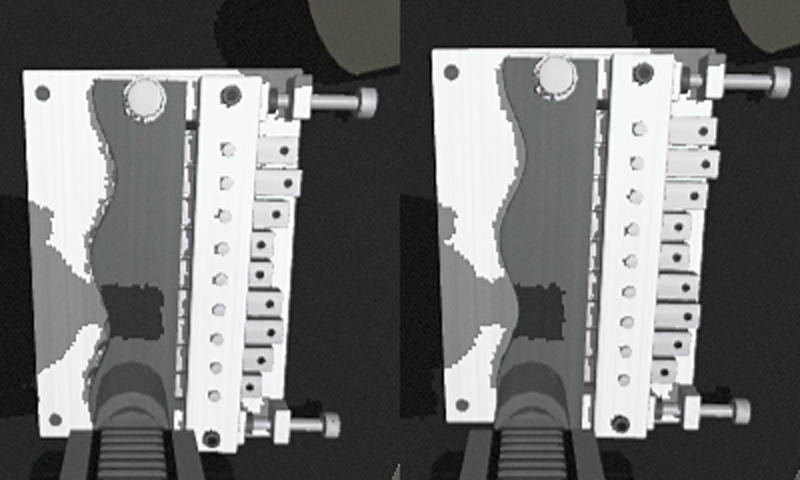

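The left half, before, shows bumps of noses ahead of the edge at about (90–105, 90–400). The right half, after, shows a clean edge at (500–520, 70–390). I check the tails for overpush as well.

Run:
```python
from g import *
c=dict(np.load('pics/w6.png.npz'));D=np.load('pics/w6c.npz')
def tails(nm):
    c=dict(np.load(f'pics/{nm}.png.npz'));d=np.load(f'pics/{nm}c.npz');Q=d['P'];T=d['T']
    G=np.stack([(Q[...,:2]-O)@ex,(Q[...,:2]-O)@ey],-1)*1000;Z=Q[...,2]; out=[]
    for y in yf:
        k=(abs(G[...,1]-y)<4.5)&(Z>.015)&(Z<.03)&(G[...,0]>35)&(G[...,0]<95)
        xs=[G[v,:,0][k[v]].max() for v in range(300) if k[v].sum()>3]
        out.append(np.median(xs) if xs else np.nan)
    return np.array(out)
for nm in('w4','w6'):
    t=tails(nm); print(nm,t.round(1)); r=t-vmid; ok=~np.isnan(r); A=np.polyfit(yf[ok],r[ok],1); print(A,(r-np.polyval(A,yf)).round(2), 'const', (t-vmid-SH-(-SK*yf)*1).round(2))
```

```text
w4 [67.2 69.8 65.2 59.  58.8 64.2 65.8 61.8 56.8]
[2.16255496e-02 4.14117408e+01] [-0.11  0.33 -0.17  0.13 -0.09  0.03 -0.22 -0.36  0.46] const [37.02 37.5  37.02 37.35 37.17 37.33 37.11 37.   37.85]
w6 [69.9 72.1 68.2 61.9 61.9 66.5 68.4 64.7 59.1]
[2.34165517e-02 4.40916695e+01] [-0.2  -0.11  0.13  0.35  0.3  -0.29 -0.22 -0.09  0.13] const [39.71 39.81 40.06 40.28 40.24 39.66 39.74 39.87 40.1 ]
```

All tails moved back about 2.7 mm, and their pattern matches the flush values within 0.35 mm. Now the stylus goes back.

Run:
```python
from g import *
q=R.from_quat([0.261,-.657,.657,-.262]).as_matrix(); th=np.arctan2(q[1,2],q[0,2]); print(th)
s,g,F=st(); print(s['time'],delta([.5205,-.3324,.17],th))
```

```text
-0.8131977783687506
29.7833 (array([0.0026, 0.6707, 0.0013]), array([0.2871, 0.0281, 0.0176]))
```

Call:
jog_arm --deltas '[[[0,0.08,0],[0.035,0.003,0.002],0.0],[[0,0.17,0],[0.07,0.006,0.004],0.0],[[0,0.25,0],[0.105,0.01,0.006],0.0],[[0,0.34,0],[0.14,0.014,0.009],0.0],[[0,0.42,0],[0.175,0.017,0.011],0.0],[[0,0.5,0],[0.21,0.021,0.013],0.0],[[0,0.59,0],[0.25,0.025,0.015],0.0],[[0.002,0.67,0],[0.287,0.028,0.018],0.0],[[0.002,0.67,0],[0.287,0.028,0.018],0.0],[[0.002,0.67,0],[0.287,0.028,0.018],0.0]]'

```text
time: 30.62
eef_pos: [0.5192, -0.3342, 0.1688]
tcp_rot: [-0.261, 0.658, -0.657, 0.26]
contact_force: [-0.6, 0.8, -2.5]
opening: 0.164
```

Call:
jog_arm --deltas '[[[0,0,0],[0,0,0],0.0],[[0,0,0],[0,0,0],0.0],[[0,0,0],[0,0,0],0.0]]'

```text
time: 30.87
eef_pos: [0.5191, -0.3329, 0.1685]
tcp_rot: [-0.262, 0.658, -0.656, 0.26]
contact_force: [-0.2, -0.2, -2.0]
opening: 0.163
```

Run:
```python
from g import *
s,g,F=st(); print(s['time'],s['eef_pos'],s['dq'].round(3),F,delta([.5205,-.3324,.09],-.8132))
c=save('wrist','w7.png')
s,g,F=st(); print(s['time'],s['eef_pos'],delta([.5205,-.3324,.09],-.8132))
```

```text
30.8667 [ 0.51905281 -0.33293828  0.16852462] [ 0.006 -0.002 -0.006 -0.002 -0.004  0.001] [-0.12945337 -0.21481018 -1.97573649] (array([ 0.0032, -0.0017,  0.0014]), array([-0.0015,  0.0785,  0.0008]))
30.9167 [ 0.5192453  -0.3329869   0.16873202] (array([ 0.0027, -0.0015,  0.0014]), array([-0.0014,  0.0787,  0.0006]))
```

View pics/w7.png

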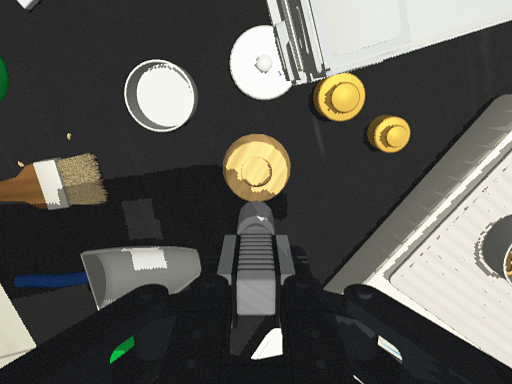

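The empty well is visible at (256,173). I compute its centre from the ring's top face and compare.

Run:
```python
from g import *
c=dict(np.load('pics/w7.png.npz')); s={'eef_pos':np.array([.51915,-.33296,.1686]),'tcp_rot':ctrl.get_state()['tcp_rot']}
T=Twrist(c,s);P=cloud(c,T)
rg=(np.hypot(P[...,0]-.52,P[...,1]+.332)<.045)
top=rg&(P[...,2]>.0195)&(P[...,2]<.0255)
p=(P[top][:,:2]*1000).astype(np.float32); h=cv2.convexHull(p); print('outer',cv2.minEnclosingCircle(p),cv2.fitEllipse(h) )
low=(np.hypot(P[...,0]-.52,P[...,1]+.332)<.02)&(P[...,2]<.0175)
print('well',low.sum(),P[low][:,:2].mean(0)*1000 if low.any() else '',cv2.minEnclosingCircle((P[low][:,:2]*1000).astype(np.float32)))
print(np.percentile(P[low][:,2],[5,50,95]))
```

```text
outer ((520.9044799804688, -330.8115234375), 27.629514694213867) ((520.89013671875, -330.8689270019531), (54.56993865966797, 54.829830169677734), 135.6032257080078)
well 705 [ 518.65316896 -333.02285473] ((518.5852661132812, -332.9828186035156), 13.849987983703613)
[0.00751471 0.00863845 0.01012547]
```

Call:
jog_arm --deltas '[[[0.003,-0.001,0.001],[-0.0014,0.02,0.0006],0.0],[[0.003,-0.001,0.001],[-0.0014,0.045,0.0006],0.0],[[0.003,-0.001,0.001],[-0.0014,0.065,0.0006],0.0],[[0.003,-0.001,0.001],[-0.0014,0.079,0.0006],0.0],[[0.003,-0.001,0.001],[-0.0014,0.079,0.0006],0.0],[[0.003,-0.001,0.001],[-0.0014,0.079,0.0006],0.0],[[0.003,-0.001,0.001],[-0.0014,0.079,0.0006],0.0]]'

```text
time: 31.5
eef_pos: [0.5214, -0.3328, 0.0913]
tcp_rot: [0.261, -0.656, 0.658, -0.262]
contact_force: [0.7, 0.2, -1.4]
opening: 0.159
```

Run:
```python
from g import *
s,g,F=st(); print(s['time'],s['eef_pos'],s['dq'].round(3),F,delta([.5205,-.3324,.0563],-.8132))
```

```text
31.5 [ 0.5214402  -0.33281913  0.09128373] [-0.004 -0.014 -0.016 -0.001  0.001  0.001] [ 0.63074804  0.2885187  -1.36996963] (array([-0.0029,  0.0001,  0.0002]), array([ 0.0004,  0.035 , -0.0011]))
```

Call:
jog_arm --deltas '[[[-0.003,0,0],[0.0004,0.004,-0.001],0.0],[[-0.003,0,0],[0.0004,0.008,-0.001],0.0],[[-0.003,0,0],[0.0004,0.012,-0.001],0.0],[[-0.003,0,0],[0.0004,0.015,-0.001],0.0],[[-0.003,0,0],[0.0004,0.015,-0.001],0.0],[[-0.003,0,0],[0.0004,0.015,-0.001],0.0]]'

```text
time: 32.0
eef_pos: [0.5202, -0.3322, 0.0758]
tcp_rot: [-0.262, 0.657, -0.657, 0.261]
contact_force: [0.5, -0.2, -1.8]
opening: 0.161
```

Run:
```python
from g import *
s,g,F=st(); print(s['time'],s['eef_pos'],s['dq'].round(3),F,delta([.5205,-.3324,.0563],-.8132))
c=save('wrist','w8.png')
```

```text
32.0 [ 0.52023841 -0.33222991  0.07582496] [-0.001 -0.005 -0.007 -0.002 -0.001 -0.001] [ 0.53686932 -0.13494692 -1.83477884] (array([ 0.001 , -0.    ,  0.0003]), array([-0.0001,  0.0195,  0.0003]))
```

View pics/w8.png

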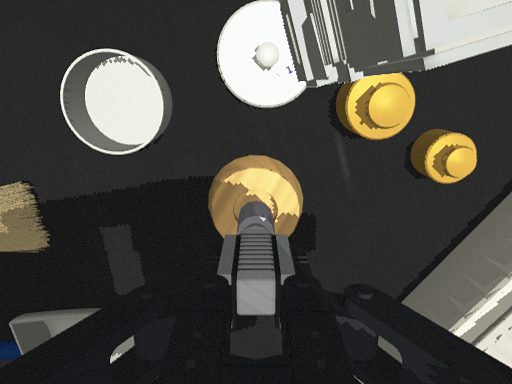

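The foot at (256,215) is over the well. I lower it slowly.

Call:
jog_arm --deltas '[[[0.001,0,0],[0,0.003,0.0003],0.0],[[0.001,0,0],[0,0.006,0.0003],0.0],[[0.001,0,0],[0,0.009,0.0003],0.0],[[0.001,0,0],[0,0.012,0.0003],0.0],[[0.001,0,0],[0,0.012,0.0003],0.0],[[0.001,0,0],[0,0.012,0.0003],0.0]]'

```text
time: 32.55
eef_pos: [0.5204, -0.3324, 0.0636]
tcp_rot: [-0.262, 0.657, -0.657, 0.261]
contact_force: [0.5, 0.3, -2.3]
opening: 0.161
```

Run:
```python
from g import *
s,g,F=st(); print(s['time'],s['eef_pos'],s['dq'].round(3),F,delta([.5205,-.3324,.0563],-.8132))
```

```text
32.55 [ 0.52038271 -0.33241962  0.0636389 ] [ 0.001 -0.006 -0.007  0.002 -0.001 -0.001] [ 0.47373714  0.37778148 -2.266644  ] (array([ 0.0003, -0.0001,  0.0003]), array([-0.0001,  0.0073,  0.0001]))
```

It is in the well (underside below the rim) with no side force. I go on to the floor.

Call:
jog_arm --deltas '[[[0,0,0],[0,0.002,0],0.0],[[0,0,0],[0,0.004,0],0.0],[[0,0,0],[0,0.006,0],0.0],[[0,0,0],[0,0.007,0],0.0],[[0,0,0],[0,0.0073,0],0.0],[[0,0,0],[0,0.0073,0],0.0]]'

```text
time: 33.05
eef_pos: [0.5204, -0.3324, 0.0563]
tcp_rot: [-0.262, 0.657, -0.657, 0.261]
contact_force: [-0.4, -0.8, -2.9]
opening: 0.16
```

Run:
```python
from g import *
s,g,F=st(); print(s['time'],s['eef_pos'],s['dq'].round(3),F,delta([.5205,-.3324,.0563],-.8132))
```

```text
33.05 [ 0.52041445 -0.33244381  0.05632605] [-0.001 -0.001  0.001 -0.001 -0.001 -0.002] [-0.28657379 -0.89621876 -2.91905892] (array([0.0002, 0.    , 0.0003]), array([-0.0001,  0.    ,  0.    ]))
```

Call:
jog_arm --deltas '[[[0,0,0],[0,0.0007,0],0.0],[[0,0,0],[0,0.0007,0],0.0],[[0,0,0],[0,0.0007,0],0.0]]'

```text
time: 33.3
eef_pos: [0.5207, -0.3327, 0.0563]
tcp_rot: [0.261, -0.657, 0.657, -0.261]
contact_force: [0.4, 0.2, 1.7]
opening: 0.165
```

Call:
jog_arm --deltas '[[[0,0,0],[0,0.0007,0],0.0],[[0,0,0],[0,0.0007,0],0.0],[[0,0,0],[0,0.0007,0],0.0]]'

```text
time: 33.55
eef_pos: [0.521, -0.3329, 0.0562]
tcp_rot: [0.261, -0.656, 0.657, -0.262]
contact_force: [-0.5, 1.3, 3.4]
opening: 0.162
```

Floor contact is made (Fz +3.4). I release.

Call:
jog_arm --deltas '[[[0,0,0],[0,0,0],0.0],[[0,0,0],[0,0,0],0.25],[[0,0,0],[0,0,0],0.4],[[0,0,0],[0,0,0],0.6],[[0,0,0],[0,0,0],0.7],[[0,0,0],[0,0,0],0.7],[[0,0,0],[0,0,0],0.7]]'

```text
time: 34.13
eef_pos: [0.521, -0.3329, 0.0561]
tcp_rot: [0.261, -0.657, 0.657, -0.262]
contact_force: [-1.3, 1.1, 0.7]
opening: 0.698
```

Call:
jog_arm --deltas '[[[0,0,0],[0,-0.01,0],0.7],[[0,0,0],[0,-0.03,0],0.7],[[0,0,0],[0,-0.05,0],0.7],[[0,0,0],[0,-0.08,0],0.7],[[0,0,0],[0,-0.11,0],0.7],[[0,0,0],[0,-0.14,0],0.7],[[0,0,0],[0,-0.14,0],0.7],[[0,0,0],[0,-0.14,0],0.7]]'

```text
time: 34.8
eef_pos: [0.5222, -0.3339, 0.2001]
tcp_rot: [0.26, -0.654, 0.66, -0.263]
contact_force: [-0.4, -0.5, -0.3]
opening: 0.699
```

Run:
```python
from h import *
s=ctrl.get_state(); print(s['time'],s['eef_pos'],s['opening'])
c=save('wrist','w9.png'); T=Twrist(c,s); P=cloud(c,T)
k=(P[...,2]>.085)&(P[...,2]<.1)&(np.hypot(P[...,0]-.52,P[...,1]+.333)<.03)
print(k.sum(),P[k].mean(0),cv2.minAreaRect((P[k][:,:2]*1000).astype(np.float32)))
r=(P[...,2]>.018)&(P[...,2]<.026)&(np.hypot(P[...,0]-.52,P[...,1]+.333)<.04)
print(cv2.minEnclosingCircle((P[r][:,:2]*1000).astype(np.float32)))
cs=save('scene','s9.png'); cv2.imwrite('pics/s9c.png',cv2.resize(cs['pixels'][125:245,165:405],None,fx=3.2,fy=3.2,interpolation=cv2.INTER_CUBIC))
Q=cloud(cs); k=(Q[...,2]>.04)&(Q[...,2]<.1)&(np.hypot(Q[...,0]-.52,Q[...,1]+.333)<.03); print(k.sum(),Q[k][:,2].max())
```

```text
34.8 [ 0.52216569 -0.3338528   0.20011565] 0.6991177794613566
406 [ 0.52186415 -0.33178922  0.09168515] ((521.4204711914062, -332.2799072265625), (14.614156723022461, 14.638362884521484), 43.418636322021484)
((520.76123046875, -330.7381896972656), 28.044233322143555)
229 0.09600308279952185
```

View pics/w9.png

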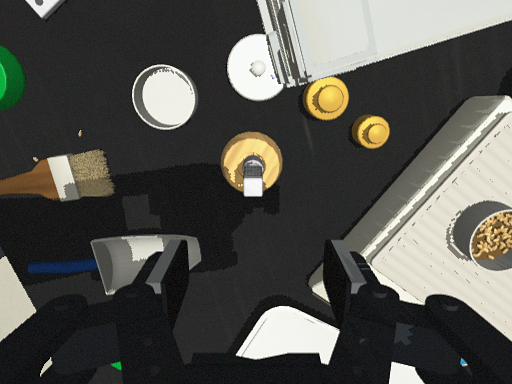

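View pics/s9c.png

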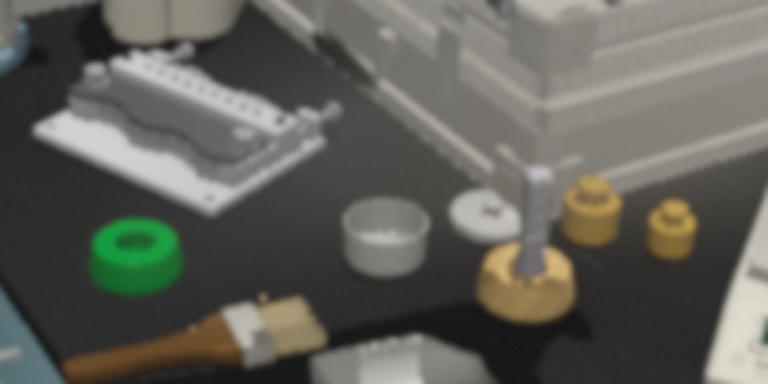

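The stylus stands upright in the wooden ring, at wrist view (253,180) and scene crop (535,220). Its top is at z = 0.0917, the same as at the start. The tin and weights are where they were, so I hand in.

```bash
python3 -c "
from plant import ctrl
print(ctrl.sign_off())"
```

```text
the job is handed in; nothing more can be done
None
```

I took the stylus from the wooden stand and ran its foot along the template edge from gate y ≈ +58 mm to about −63 mm. I then put it back upright in its stand and handed in at about 35 s, with no verdict reported.

- **Pressure:** after the initial press-on, the readings at the end of each move were about 4 to 7.5 N normal to the edge. The force sensor has about 1 N of noise. I did not see the force within a move.
- **Edge coverage:** I did not run the foot out to the very ends of the 168 mm template (y = ±84 mm). All nine fingers lie within the stretch I covered.
- **Fingers:** afterwards no nose showed ahead of the edge in the wrist picture. The finger tails had moved back about 2.7 mm, and their pattern matched the flush values within about 0.35 mm.
- **Stylus in the stand:** after release its top is at z ≈ 91.7 mm, the same as at the start. Its handle is within about 1.5 mm of where it stood before.
- **Measurement disagreement:** the camera puts the ring's centre about 1.5 to 2 mm from where I gripped the stylus. That is within the calibration error and the 5 mm limit, so I relied on the original grasp pose.
- **Bystanders:** the tin and the weights look unmoved in the before and after pictures; I did not measure their positions.

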